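# Hook the parts tray out from under the wire shelf

## Task

The parts tray has been pushed back under the low wire shelf: take the hook tool from its stand, drop the hook behind the tray's wire pull loop and gently drag the tray forward between the guide rails until it is square and fully home against both rubber stops, and keep a light steady pull on it there for a moment. Then unhook without pushing the tray away from the stops and lay the hook tool back on its stand. Do not touch the tray with the gripper, never tug it hard or press the hook hard into the tray or dock, and leave the other things on the bench where they are.

Things in the scene. Friction and masses are not known exactly. Their poses are not given: they have to be found in the camera images.
- hook: hook tool, 0.14 kg: black box handle 84 long (own x) x 18 wide (y) x 24 high (z), an 8 mm round steel shaft through it along x from -75 to +120 mm, bent down there into a round pin. Origin: centre of the handle, on the shaft axis; balanced within 10 mm of it. Starts level on its stand, axis 60 mm above the bench, pin hanging at the end away from the robot; grip across the 18 mm from above.
- hook_tip (a point): bottom end of the hook's round 8 mm pin: x = 120, y = 0, z = -40 mm in the hook tool's frame (40 mm below the shaft axis)
- stand: the hook's stand, fixed: dark base plate 150 x 60 x 6 mm, two posts at x = -57 and +57 mm, 8 mm thick along x, each ending in an upward-open 90 degree V about 34 mm wide at the mouth, tops 71 mm above the bench. Origin: centre of the underside. Home, the hook's origin is 60 mm above it, axes alike, the shaft lying in both Vs beside the handle.
- tray: parts tray, loose: open grey box 80 (own x) x 120 (y) x 32 mm high, walls 3 mm, two dividers, parts fixed inside, 0.3 to 0.55 kg; dragging it takes about 1 to 7 N. Origin: centre of the underside. A steel pull loop sticks out of its near face (x = -40). It starts behind the rails, near face 90 to 102 mm from the dock's origin, turned up to 0.18 rad.
- tray_loop (a point): middle of the pull loop's bar: x = -62, y = 0, z = 20 mm in the tray's frame. The loop lies level: a 6 mm round bar along y, joined to the tray by 6 mm wires at y = -22 and +22. The free gap for the pin behind the bar is x = -59 to -40 and y = -19 to 19 mm, open above and below.
- dock: fixed dock; x points into it, away from the robot. Guide rails 20 mm high, 126 mm apart inside from x = -44 to 50 mm, then flaring by 0.4 rad to about 155 mm at x = 87. Between them at the front a stop bar (see point dock_front). Wire shelf above: underside 121 mm above the bench, x = 61 to 249, y = -112 to 112 mm, on 8 mm corner legs; the tray's loop starts below it, reached from the front.
- dock_front (a point): the dock's origin, on the bench between the rails. Two rigid 25 mm high stop blocks (16 x 16 mm, at y = 50 and -50 mm, loop passes between) stand on a flat bar 4 mm high; their faces are clamped anywhere from x = -18 to 26 mm. This setting is not measured: feel the rise of force, pull with 9 to 10 N, hold a second. Each block must feel over 1 N; hook on tray never over 16 N.
- reel: bystander, loose, to be left alone: reel with 60 mm flanges, 42 mm high; origin at the centre of its underside
- bottle: bystander, loose, to be left alone: white bottle, 44 mm thick, 100 mm high; origin at the centre of its underside
- heatsink: bystander, loose, to be left alone: finned aluminium block 50 x 50 x 26 mm; origin at the centre of its underside
- coil: bystander, loose, to be left alone: copper coil 28 mm thick, 22 mm high; origin at the centre of its underside
- driver: bystander, loose, to be left alone: screwdriver 150 mm long; origin at the centre of its underside
- dish: bystander, loose, to be left alone: small steel dish 60 mm across, 20 mm high; origin at the centre of its underside
- board: bystander, loose, to be left alone: green circuit board 70 x 100 x 5 mm; origin at the centre of its underside

How it is judged (in metres and radians):
On the way, in this order (a step that is already met when the one before it is completed fails the run):
1. the hook tool is lifted off its stand (z of hook in the frame of stand above 0.085 m), for 0.1 s.
2. the tray is home against both stops, held there by the hook's pull, pressing on each stop block with more than 1 N (x of stop_left in the frame of tray between -0.051 and -0.045 m and x of stop_right in the frame of tray between -0.051 and -0.045 m and y of tray in the frame of dock between -0.006 and 0.006 m and contact force between tray and stop_left above 1 N and contact force between tray and stop_right above 1 N and contact force between hook and tray above 3 N), for 0.3 s.
At the end, for the whole second after the job is handed in: the tray stands with both ends of its near face within 3 mm of the stop blocks and within 6 mm of the middle of the dock; the hook tool lies back in both Vs of its stand, within 20 mm of its place along the stand and upright (pin down) within 0.3 rad; both at rest and released (x of stop_left in the frame of tray between -0.051 and -0.045 m and x of stop_right in the frame of tray between -0.051 and -0.045 m and y of tray in the frame of dock between -0.006 and 0.006 m and horizontal distance between hook and stand below 0.02 m and z of hook in the frame of stand between 0.055 and 0.066 m and angle between hook's own z axis and vertical below 0.3 rad and angle between the x axis of hook and the x axis of stand, either way round below 0.15 rad and linear speed of each of hook, tray below 0.02 m/s); the robot touches nothing.
It fails at once if the hook presses on the tray with more than 16 N (contact force between hook and tray above 16 N).
It fails at once if the hook is pressed on the dock or the stops with more than 16 N (contact force between hook and dock above 16 N or contact force between hook and stop_left above 16 N or contact force between hook and stop_right above 16 N).
It fails at once if the gripper or arm touches the tray (contact force between any of the fingers, the arm and tray above 0.5 N).
It fails at once if the tray is tipped by more than 0.2 rad (angle between tray's own z axis and vertical above 0.2 rad).
It fails at once if another thing on the bench is moved by more than 30 mm (distance of any of reel, bottle, heatsink, coil, driver, dish, board from where it was at the start of the episode above 0.03 m).
It also fails if it takes over 61 s, if anything falls off the work surface, if the arm or the gripper's body presses on something with over 40 N, if the wrist force passes 120 N, or if a joint passes its speed limit or range.

## Robot

A 6-joint arm with a two-finger parallel gripper is mounted at the origin on the work surface. World frame = base frame: x ahead of the robot, y to its left, z up, the work surface at z = 0. Lengths are in mm, angles in rad, forces in N, time in s.
With the tool pointing down it reaches from about 350 to 975 mm from the base axis. Payload 7.1 kg.
Tool frame: the origin (TCP) lies at the very end of the fingers, on their centre line; the grasp point (between the pads) lies 19 mm behind it; y points along the fingers, x is the direction in which the jaws open and shut, and the axes are right-handed (so a half turn about y gives the same grasp; the last joint's range is limited). The gripper opens to 88 mm and grips with 3 to 60 N. Pads are 20 mm wide; open, the fingers measure 115 mm over their backs; the gripper's body (75 mm by 178 mm) begins 61 mm behind the grasp point.
Start: joints at [-1.161, 0.423, 1.63, -0, 1.089, -0.019], TCP at [259.877, -568.391, 222.675] pointing down, gripper open.
Joint ranges: [-3, 3], [-0.9, 2.11], [0.09, 2.58], [-1.31, 4.45], [0.11, 2.69], [-2.54, 2.54]. Speed limits (rad/s): [2.39, 2.39, 3.01, 3.14, 3.14, 3.14].

## Interface

Orientations are given as a rotation vector (axis times angle).
In Python, from workcell import ctrl gives the robot as it stands. The module is installed in compiled form; this text tells all that it offers.
- The arm moves only by the tool carry_out, never from a script. Its arguments are lists of equal length, an entry for each row: "delta_pos": the shift along the tool's x, y, z in cm, a list of three; "rotation": the turn, a rotation vector about the tool's x, y, z in rad, a list of three. In form: {"delta_pos": [[dx, dy, dz], ...], "rotation": [[wx, wy, wz], ...]}. A call has 1 to 12 rows; each row is the pose to reach, as a shift and turn from the pose commanded when the call began, along the tool's axes at that moment; what a row does not reach only later rows make up. A row lasts 1/12 s, in which the tool goes at most 41.7 mm and 7.16 degrees, less where a joint would pass 70% of its speed; a pose out of reach is approached as far as the arm can. A call with a gripper value outside its range is refused whole. "hand" is the closure in counts, from 0 (fully open) to 255 (shut), set as the call begins (left out, the last holds). The fingers move at their own pace and stop on an object; the grip force is fixed at half the most. Time passes only in rows, so rows that repeat a pose let the fingers close. It gives the time, the measured TCP pose, the force and the opening at its end, in the units of the state.
- ctrl.get_obs(): the state, without advancing time (a new reading comes with each control period).
- ctrl.get_image(name): name is "scene" or "side" or "wrist"; returns the picture (400x640x3 uint8, red, green, blue); there is no depth.
- ctrl.camera_info(name): a dict with "fov_y" (degrees; the focal length in pixels is half the picture's height over the tangent of half this angle, whatever the lens; pixels are square), "cx", "cy" (the principal point, pixels), "k1" (the pictures are not rectified: a ray, as slopes to the right and down, at radius r is drawn at 1 + k1 r^2 times it, then the intrinsics apply), "R" (3x3) and "t" (3): a world point X has camera coordinates R X + t; the wrist camera has in their place "T_tool_cam" (4x4, takes a point from camera to tool coordinates, whose origin is the TCP and whose axes are the tool frame's). Camera axes: x right, y down, z forward; pixel columns grow to the right and rows downward; lengths in mm; the calibration is good to about 2 mm. A picture is of the moment at which its call begins: read the wrist's pose just before it. camera_info takes no time and is no camera call.
- ctrl.close_job(): hands the job in, once; it reports no verdict.
The state is a dict: "t": time; "qpos": joint angles; "qvel": joint speeds; "joint_torque": joint torques, N m; "ee_pos": TCP position; "orientation": TCP orientation; "ft_force": force on the tool from outside, world axes, zero at the start; "moment": the same for the moment, N m; "width": finger opening in mm.
Only numpy, scipy, OpenCV 4.12 (cv2) and the standard library are available. Lean on these libraries where they do the work, as an engineer would, in place of code of your own. Each camera call takes 0.05 s, during which the arm holds its last target.

## Working session

There is one attempt and no reset: what is moved stays moved. The work goes in short steps, Python scripts to look and compute and a tool call to move; the robot and the scene stay as the last step left them, time stands still between calls to the robot, and variables do not carry over. Pictures are saved under pics/ and viewed, and the job is handed in when it is done.

Besides the shell and the picture viewer there is one more tool, called after "Emit:" by a JSON object that holds its "api" and its "payload", one argument or row to a line. carry_out: Moves the arm, as the interface text tells. Its arguments: {"type":"object","properties":{"delta_pos":{"type":"array","items":{"type":"array","items":{"type":"number"}}},"rotation":{"type":"array","items":{"type":"array","items":{"type":"number"}}},"hand":{"type":"number"}},"required":["delta_pos","rotation"]}

```bash
mkdir -p pics; ls
python3 - <<'E'
from workcell import ctrl
import cv2,numpy as np
o=ctrl.get_obs(); print(o)
for n in ["scene","side","wrist"]:
    print(n,ctrl.camera_info(n))
    im=ctrl.get_image(n); cv2.imwrite(f"pics/{n}0.png",im[:,:,::-1])
E
```

```text
pics
{'t': 0.0, 'qpos': array([-1.16097101e+00,  4.23844736e-01,  1.63070318e+00, -8.64977345e-06,
        1.08862355e+00, -1.89903103e-02]), 'qvel': array([ 1.54644712e-04, -1.60728701e-03, -5.19362405e-07,  1.26987053e-05,
       -2.75382613e-04, -1.18564214e-03]), 'joint_torque': array([-1.49622396e-03, -5.44634485e+01, -2.73665106e+01,  6.44056569e-02,
        2.28396471e-02, -1.34722177e-04]), 'ee_pos': array([ 259.66871379, -567.87184131,  221.89410312]), 'orientation': array([-1.38118658,  0.88876518, -0.88660342]), 'ft_force': array([-0.42914164, -0.22486255,  0.0149124 ]), 'moment': array([ 0.01151986,  0.03826036, -0.02163716]), 'width': 87.66825081852903}
scene {'fov_y': 50.11201212707476, 'cx': 311.2017039456926, 'cy': 198.9589224875079, 'k1': -0.05284756804240686, 'R': array([[-0.82594567,  0.56354723, -0.01510871],
       [ 0.46062407,  0.65916321, -0.59441511],
       [-0.32502188, -0.49791402, -0.80401642]]), 't': array([ 460.11352145, -227.90311655, 1077.49019598])}
side {'fov_y': 56.08676707351036, 'cx': 314.47506588615687, 'cy': 190.7423619068762, 'k1': -0.02232742799779676, 'R': array([[-0.91014055, -0.41413135, -0.01180654],
       [-0.24645643,  0.56410672, -0.78806271],
       [ 0.33302162, -0.71433804, -0.61548174]]), 't': array([528.99772957, 186.69350022, 812.91207756])}
wrist {'fov_y': 70.75463428679272, 'cx': 322.36976379687087, 'cy': 201.0096425699707, 'k1': -0.04748795872004838, 'T_tool_cam': array([[ 9.99999770e-01, -4.07583691e-04, -5.42208211e-04,
        -4.36895758e-02],
       [ 4.16457260e-04, -2.62042512e-01,  9.65056241e-01,
        -1.62172528e+02],
       [-5.35422787e-04, -9.65056245e-01, -2.62042282e-01,
         7.14848242e+01],
       [ 0.00000000e+00,  0.00000000e+00,  0.00000000e+00,
         1.00000000e+00]])}
```

View pics/scene0.png

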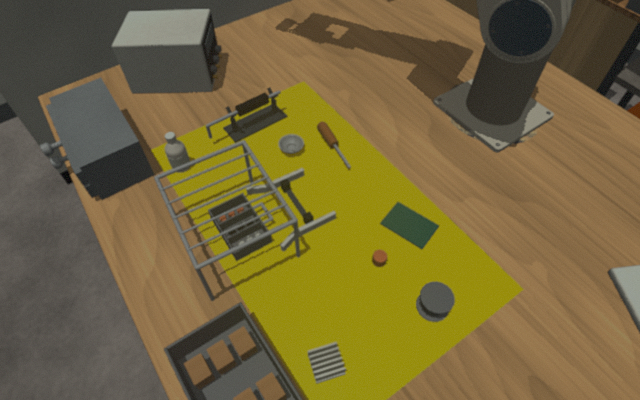

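View pics/side0.png

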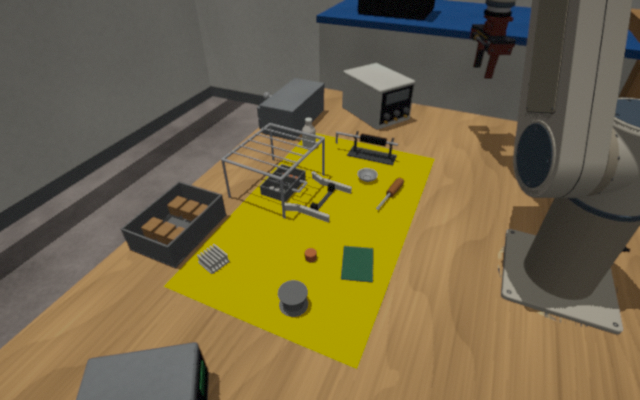

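View pics/wrist0.png

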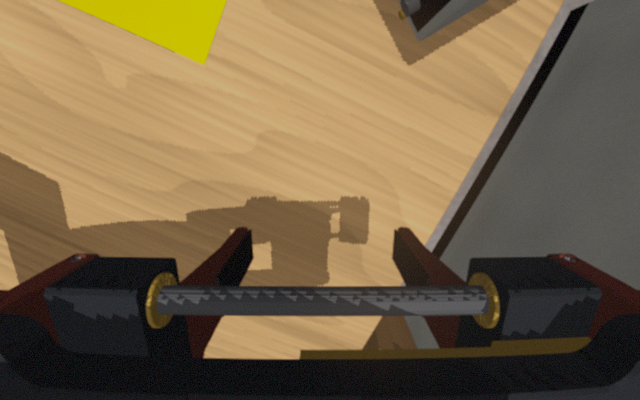

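```bash
cat > h.py <<'E'
from workcell import ctrl
import cv2,numpy as np
from scipy.spatial.transform import Rotation as Ro
def cam(n,obs=None):
    c=ctrl.camera_info(n); f=200/np.tan(np.radians(c['fov_y']/2))
    K=np.array([[f,0,c['cx']],[0,f,c['cy']],[0,0,1.]]); D=np.array([c['k1'],0,0,0.])
    if n=='wrist':
        T=np.eye(4);T[:3,:3]=Ro.from_rotvec(obs['orientation']).as_matrix();T[:3,3]=obs['ee_pos']
        M=np.linalg.inv(T@c['T_tool_cam'])
        return K,D,M[:3,:3],M[:3,3]
    return K,D,np.array(c['R']),np.array(c['t'])
def ray(C,px):
    K,D,R,t=C
    u=cv2.undistortPoints(np.array(px,float).reshape(-1,1,2),K,D).reshape(-1,2)
    d=np.c_[u,np.ones(len(u))]@R
    return -R.T@t, d/np.linalg.norm(d,axis=1)[:,None]
def plane(C,px,z):
    o,d=ray(C,px); return o+d*((z-o[2])/d[:,2])[:,None]
def proj(C,X):
    K,D,R,t=C
    return cv2.projectPoints(np.array(X,float).reshape(-1,3),cv2.Rodrigues(R)[0],t,K,D)[0].reshape(-1,2)
def tri(C1,p1,C2,p2):
    o1,d1=ray(C1,p1);o2,d2=ray(C2,p2);out=[]
    for a,b in zip(d1,d2):
        A=np.c_[a,-b]; s=np.linalg.lstsq(A,o2-o1,rcond=None)[0]
        P,Q=o1+s[0]*a,o2+s[1]*b; out.append(np.r_[(P+Q)/2,np.linalg.norm(P-Q)])
    return np.array(out)
def crop(src,dst,x0,y0,x1,y1,s):
    im=cv2.imread(src)[y0:y1,x0:x1]; cv2.imwrite(dst,cv2.resize(im,None,fx=s,fy=s,interpolation=cv2.INTER_CUBIC))
E
python3 - <<'E'
from h import *
crop('pics/scene0.png','pics/s_a.png',150,80,350,230,4)
crop('pics/side0.png','pics/d_a.png',250,110,410,230,5)
E
```

```text
(no output)
```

View pics/s_a.png

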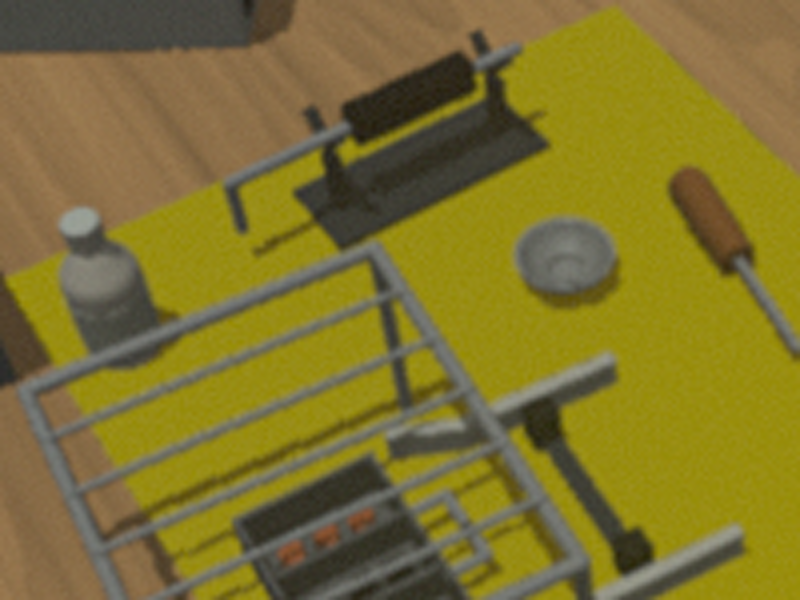

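View pics/d_a.png

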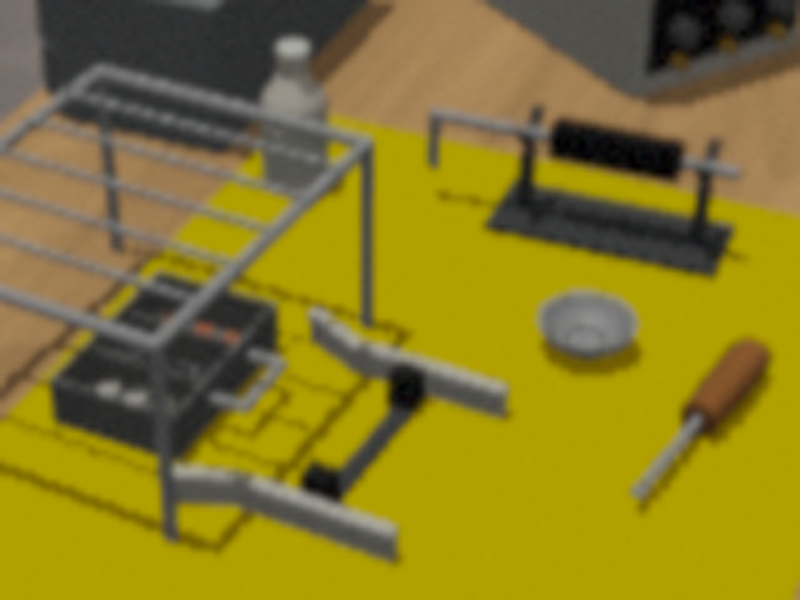

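Run:
```python
from h import *
np.set_printoptions(precision=1,suppress=True)
S=cam('scene');D=cam('side')
s=lambda *p:np.array(p,float)/4+[150,80]
d=lambda *p:np.array(p,float)/5+[250,110]
a=s((231,185),(520,48),(241,230),(375,248),(580,563),(448,497),(488,560),(545,402),(632,535))
b=d((435,113),(738,173),(433,165),(368,147),(158,345),(283,362),(243,405),(408,368),(323,468))
for n,r in zip("bend rear tip shelfL shelfR loopL loopR stopL stopR".split(),tri(S,a,D,b)): print(n,r)
print('base6',plane(S,s((547,144),(342,247),(297,192),(500,97)),6))
print('rail ends top z20 scene',plane(S,s((612,356),(741,530)),20), plane(D,d((507,385),(397,530)),20))
print('dish',plane(S,s((566,258)),10),'bottle cap',plane(S,s((80,215)),100), 'driver',plane(S,s((690,175)),20))
```

```text
bend [ 637.7 -299.3   59.1    1.2]
rear [ 440.9 -303.4   59.8    0.1]
tip [ 638.7 -302.2   19.6    0.6]
shelfL [ 617.7 -146.7  121.9    2.2]
shelfR [635.5  68.5 122.5   1. ]
loopL [635.8 -65.3  20.2   2.1]
loopR [638.9 -20.1  20.4   2.9]
stopL [565.1 -81.9  27.9   2.4]
stopR [573.8  13.8  25.4   1.2]
base6 [[ 444.4 -273.2    6. ]
 [ 591.6 -268.5    6. ]
 [ 592.1 -325.9    6. ]
 [ 445.5 -327.7    6. ]]
rail ends top z20 scene [[513.6 -95.2  20. ]
 [524.2  39.3  20. ]] [[512.8 -97.4  20. ]
 [522.2  38.1  20. ]]
dish [[ 489.5 -180.6   10. ]] bottle cap [[ 726.  -281.3  100. ]] driver [[ 396.2 -187.1   20. ]]
```

```bash
cat >> h.py <<'E'
def tgt(pos,R,obs=None,base=None):
    """delta (cm, tool axes) + rotvec from base pose (R0,p0)"""
    o=obs or ctrl.get_obs(); 
    if base is None: base=(Ro.from_rotvec(o['orientation']).as_matrix(),o['ee_pos'])
    R0,p0=base
    return R0.T@(np.array(pos)-p0)/10, Ro.from_matrix(R0.T@R).as_rotvec()
def Rdown(yaw,flip=1):
    # tool y down; tool x = flip*(hook y)
    x=flip*np.array([-np.sin(yaw),np.cos(yaw),0]);y=np.array([0,0,-1.]);return np.c_[x,y,np.cross(x,y)]
E
python3 - <<'E'
from h import *
np.set_printoptions(precision=3,suppress=True)
S=cam('scene')
o=ctrl.get_obs();print(Ro.from_rotvec(o['orientation']).as_matrix(), o['qpos'])
print(plane(S,[(213,88),(134,90),(152,186),(105,80)],0))
for f in (1,-1):
    d,r=tgt((517,-301,150),Rdown(0.02,f)); print(f,d,r,np.degrees(np.linalg.norm(r)))
E
```

```text
[[ 0.416 -0.     0.909]
 [-0.909  0.001  0.416]
 [-0.001 -1.     0.   ]] [-1.161  0.424  1.63  -0.     1.089 -0.019]
[[ 544.32  -487.373    0.   ]
 [ 723.79  -608.231    0.   ]
 [ 807.41  -262.257    0.   ]
 [ 776.102 -700.353    0.   ]]
1 [-13.581   7.225  34.502] [-0.002 -2.733 -0.   ] 156.5800359021133
-1 [-13.581   7.225  34.502] [ 0.     0.409 -0.001] 23.42006027492397
```

Emit:
{"api": "carry_out", "payload": {
  "delta_pos": [
    [-13.6,2.2,34.5],
    [-13.6,2.2,34.5],
    [-13.6,2.2,34.5],
    [-13.6,2.2,34.5],
    [-13.6,2.2,34.5],
    [-13.6,2.2,34.5],
    [-13.6,2.2,34.5],
    [-13.6,2.2,34.5],
    [-13.6,2.2,34.5],
    [-13.6,2.2,34.5],
    [-13.6,2.2,34.5],
    [-13.6,2.2,34.5]
  ],
  "rotation": [
    [0,-1.4,0],
    [0,-1.4,0],
    [0,-1.4,0],
    [0,-1.4,0],
    [0,-1.4,0],
    [0,-1.4,0],
    [0,-1.4,0],
    [0,-1.4,0],
    [0,-1.4,0],
    [0,-1.4,0],
    [0,-1.4,0],
    [0,-1.4,0]
  ],
  "hand": 90
}}

```text
t: 1.15
ee_pos: [517.6, -300.1, 200.2]
orientation: [-1.56, -0.209, 0.21]
ft_force: [-0.7, -0.2, 0.4]
width: 56.8
```

Emit:
{"api": "carry_out", "payload": {
  "delta_pos": [
    [0,0,0],
    [0,0,0],
    [0,0,0],
    [0,0,0],
    [0,0,0],
    [0,0,0],
    [0,0,0],
    [0,0,0],
    [0,0,0],
    [0,0,0],
    [0,0,0],
    [0,0,0]
  ],
  "rotation": [
    [0,-1.333,0],
    [0,-1.333,0],
    [0,-1.333,0],
    [0,-1.333,0],
    [0,-1.333,0],
    [0,-1.333,0],
    [0,-1.333,0],
    [0,-1.333,0],
    [0,-1.333,0],
    [0,-1.333,0],
    [0,-1.333,0],
    [0,-1.333,0]
  ]
}}

```text
t: 2.15
ee_pos: [516.9, -301.2, 200.4]
orientation: [-1.198, -1.226, 1.226]
ft_force: [0.4, 0.1, -0.0]
width: 56.8
```

Run:
```python
from h import *
np.set_printoptions(precision=3,suppress=True)
o=ctrl.get_obs();print(o['t'],o['ee_pos'],o['width'],o['ft_force'],o['qpos'],Ro.from_rotvec(o['orientation']).as_matrix())
im=ctrl.get_image('wrist');cv2.imwrite('pics/w1.png',im[:,:,::-1])
np.savez('w1.npz',**o)
```

```text
2.15 [ 516.933 -301.162  200.424] 56.84231424895359 [ 0.43   0.086 -0.013] [-0.547  0.41   1.708 -0.     1.024 -2.141] [[-0.023 -0.    -1.   ]
 [ 1.     0.    -0.023]
 [ 0.    -1.     0.   ]]
```

View pics/w1.png

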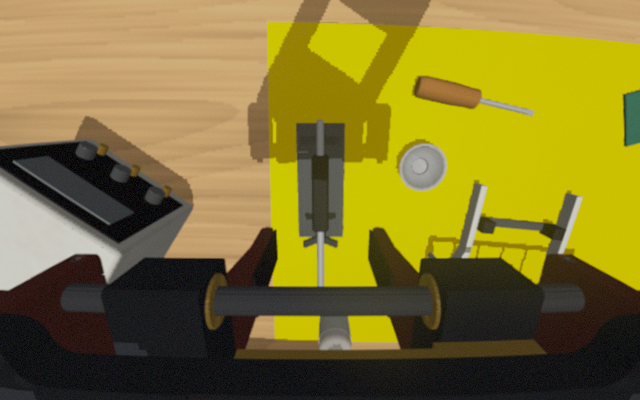

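Run:
```python
from h import *
np.set_printoptions(precision=2,suppress=True)
o=dict(np.load('w1.npz')); C=cam('wrist',o)
crop('pics/w1.png','pics/w1c.png',280,100,360,290,4)
im=cv2.imread('pics/w1.png').astype(int); 
print(im[190,295:350].sum(1)); print(im[270,295:350].sum(1)); print(im[125,295:350].sum(1)); print(im[140:250,320].sum(1))
```

```text
[403 390 370 306 278 275 276 283 278 273 276 279 285 271 282 269 251 151
 141 155 163 177 167 170 170 172 174 181 177 177 168 169 145 205 259 275
 268 273 274 267 277 274 273 285 273 277 282 292 367 401 403 402 401 401
 403]
[399 401 399 399 401 398 402 402 401 401 400 401 398 398 401 401 399 401
 400 398 403 411 421 451 497 524 506 472 447 433 398 401 400 397 401 397
 398 399 401 397 400 396 398 399 400 400 399 398 399 401 400 398 400 399
 401]
[266 221 179 172 164 161 174 177 185 173 174 168 169 167 174 177 177 176
 161 160 171 215 276 305 328 329 320 301 257 189 155 173 176 168 182 175
 185 164 169 178 178 166 180 165 165 182 173 169 169 216 237 272 275 275
 276]
[325 334 332 331 333 326 332 330 330 332 330 332 326 331 324 265 153 114
 112 122 121 123  99 124 100 107 123 108 110 132 105 114 111 129 116 124
 123 110 129 139 166 187 169 175 175 176 182 184 168 176 172 163 174 176
 169 182 176 177 167 177 169 176 162 180 182 170 177 166 170 172 163 179
 173 170 171 180 169 170 176 171 180 159 176 168 171 162 172 164 166 174
 194 319 463 535 538 540 535 535 536 537 538 534 538 536 528 534 529 534
 529 529]
```

View pics/w1c.png

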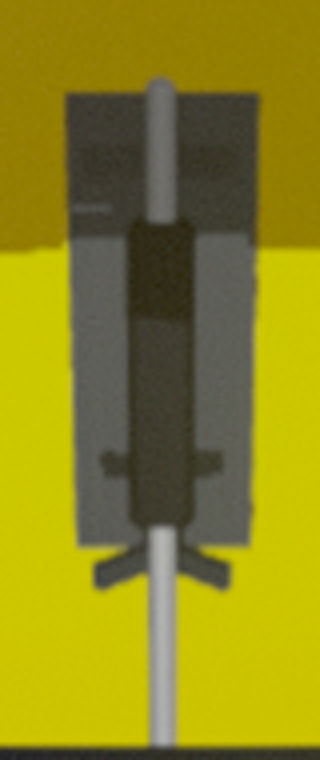

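Run:
```python
from h import *
np.set_printoptions(precision=2,suppress=True)
o=dict(np.load('w1.npz')); C=cam('wrist',o)
print('shaft',plane(C,[(320,125),(320.2,270)],60))
print('handle top rear',plane(C,[(320,155.3)],72))
print('front end bottom/top',plane(C,[(320,231)],72),plane(C,[(320,231)],60))
print('base corners',plane(C,[(280+65/4,100+94/4),(280+259/4,100+94/4),(280+78/4,100+545/4),(280+249/4,100+545/4)],6))
print('rear end',plane(C,[(320,119.5)],60))
B=(Rdown(0.0227,1),np.array([516.93,-301.16,200.4]))
print(tgt((517,-301,150),Rdown(0.0227,-1),base=B))
```

```text
shaft [[ 445.61 -305.09   60.  ]
 [ 613.27 -301.43   60.  ]]
handle top rear [[ 475.73 -304.39   72.  ]]
front end bottom/top [[ 558.6  -302.69   72.  ]] [[ 563.31 -302.68   60.  ]]
base corners [[ 444.61 -334.59    6.  ]
 [ 443.28 -275.18    6.  ]
 [ 592.74 -330.36    6.  ]
 [ 591.45 -272.19    6.  ]]
rear end [[ 440.07 -305.2    60.  ]]
(array([ 0.02,  5.04, -0.01]), array([0.  , 3.14, 0.  ]))
```

Emit:
{"api": "carry_out", "payload": {
  "delta_pos": [
    [0,0,0],
    [0,0,0],
    [0,0,0],
    [0,0,0],
    [0,0,0],
    [0,0,0],
    [0,0,0],
    [0,0,0],
    [0,0,0],
    [0,0,0],
    [0,0,0],
    [0,0,0]
  ],
  "rotation": [
    [0,1.5,0],
    [0,1.5,0],
    [0,1.5,0],
    [0,1.5,0],
    [0,1.5,0],
    [0,1.5,0],
    [0,1.5,0],
    [0,1.5,0],
    [0,1.5,0],
    [0,1.5,0],
    [0,1.5,0],
    [0,1.5,0]
  ]
}}

```text
t: 3.2
ee_pos: [517.0, -301.2, 200.5]
orientation: [-1.57, -0.064, 0.064]
ft_force: [-0.4, 0.1, -0.2]
width: 56.8
```

Emit:
{"api": "carry_out", "payload": {
  "delta_pos": [
    [0,3,0],
    [0,3,0],
    [0,3,0],
    [0,3,0],
    [0,3,0],
    [0,3,0],
    [0,3,0],
    [0,3,0],
    [0,3,0],
    [0,3,0],
    [0,3,0],
    [0,3,0]
  ],
  "rotation": [
    [0,1.5,0],
    [0,1.5,0],
    [0,1.5,0],
    [0,1.5,0],
    [0,1.5,0],
    [0,1.5,0],
    [0,1.5,0],
    [0,1.5,0],
    [0,1.5,0],
    [0,1.5,0],
    [0,1.5,0],
    [0,1.5,0]
  ]
}}

```text
t: 4.2
ee_pos: [517.0, -301.2, 170.5]
orientation: [-1.277, 1.097, -1.096]
ft_force: [0.8, -0.3, -0.3]
width: 56.9
```

Run:
```python
from h import *
np.set_printoptions(precision=3,suppress=True)
o=ctrl.get_obs();print(o['t'],o['ee_pos'],o['qpos'],Ro.from_rotvec(o['orientation']).as_matrix())
im=ctrl.get_image('wrist');cv2.imwrite('pics/w2.png',im[:,:,::-1])
np.savez('w2.npz',**o)
print(tgt((517.3,-303,46),Rdown(0.022,-1)))
```

```text
4.2 [ 516.975 -301.194  170.499] [-0.547  0.448  1.729  0.     0.965  0.871] [[ 0.152 -0.     0.988]
 [-0.988  0.     0.152]
 [-0.    -1.    -0.   ]]
(array([ 0.182, 12.455,  0.001]), array([ 0.   ,  0.123, -0.   ]))
```

View pics/w2.png

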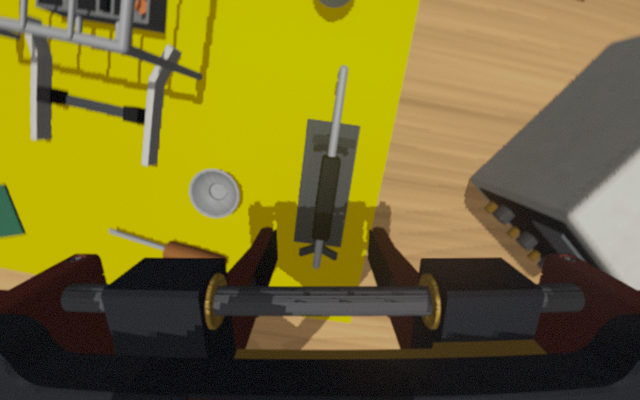

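Run:
```python
from h import *
np.set_printoptions(precision=2,suppress=True)
o=dict(np.load('w2.npz')); C=cam('wrist',o)
crop('pics/w2.png','pics/w2c.png',280,50,380,280,3)
im=cv2.imread('pics/w2.png').astype(int)
for r in (100,140,190,250): print(r,list(zip(range(300,350),im[r,300:350].sum(1)))[10:] if 0 else im[r,305:355].sum(1))
```

```text
100 [383 384 383 384 384 384 381 385 383 381 383 383 385 386 381 384 385 381
 381 381 381 382 381 384 384 382 384 386 379 401 384 419 458 495 520 498
 457 417 407 396 378 387 382 383 382 384 385 383 382 385]
140 [329 279 268 268 263 263 252 241 221 204 212 202 207 207 195 206 203 197
 204 210 217 203 195 222 280 385 444 476 502 499 473 425 355 250 215 208
 216 213 219 216 211 216 219 218 218 211 212 216 217 207]
190 [243 246 242 244 249 240 252 247 247 233 248 233 153 106 123 139 156 150
 137 139 152 137 147 144 126 141 140 132 137 124 133 171 225 246 237 248
 242 253 250 255 246 244 248 264 309 346 373 381 379 379]
250 [103 120 128 116 115 122 120 111 136 187 260 284 300 295 287 269 232 157
 138 130 127 130 116 105 123 114 147 167 213 219 232 249 252 253 254 252
 253 252 252 251 250 247 254 259 251 255 253 248 252 247]
```

View pics/w2c.png

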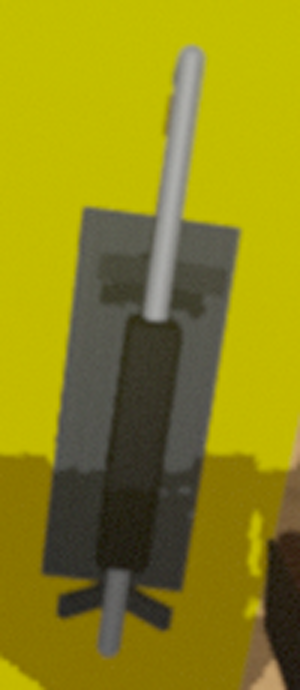

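Run:
```python
from h import *
np.set_printoptions(precision=2,suppress=True)
o=dict(np.load('w2.npz')); C=cam('wrist',o)
print(plane(C,[(339,100),(333.3,140),(317.6,250)],60))
print('handle ends',plane(C,[(280+153/3,50+318/3)],72),plane(C,[(280+125/3,50+570/3)],72))
print('base',plane(C,[(280+84/3,50+207/3),(280+240/3,50+230/3),(280+43/3,50+574/3),(280+183/3,50+590/3)],6))
print('front end',plane(C,[(280+191/3,50+46/3)],60),'rear',plane(C,[(280+108/3,50+656/3)],60))
```

```text
[[ 611.78 -301.95   60.  ]
 [ 575.25 -302.57   60.  ]
 [ 460.65 -304.5    60.  ]]
handle ends [[ 561.2  -302.27   72.  ]] [[ 477.62 -306.3    72.  ]]
base [[ 591.31 -273.3     6.  ]
 [ 591.95 -332.31    6.  ]
 [ 442.75 -276.74    6.  ]
 [ 444.47 -335.74    6.  ]]
front end [[ 641.78 -301.21   60.  ]] rear [[ 438.69 -306.01   60.  ]]
```

Run:
```python
from h import *
np.set_printoptions(precision=4,suppress=True)
o=ctrl.get_obs();print(o['t'],o['ee_pos'],o['qvel'],Ro.from_rotvec(o['orientation']).as_matrix())
print(tgt((518,-303.5,41.5),Rdown(0.02,-1)))
```

```text
4.25 [ 517.0457 -301.2221  170.5515] [-0.001   0.0001 -0.0015 -0.0011  0.0009 -0.3193] [[ 0.1444 -0.0002  0.9895]
 [-0.9895  0.0002  0.1444]
 [-0.0002 -1.     -0.0001]]
(array([ 0.2416, 12.9051,  0.0634]), array([ 0.0002,  0.1249, -0.0002]))
```

Emit:
{"api": "carry_out", "payload": {
  "delta_pos": [
    [0.24,3,0.06],
    [0.24,6,0.06],
    [0.24,6,0.06],
    [0.24,6,0.06]
  ],
  "rotation": [
    [0,0.12,0],
    [0,0.12,0],
    [0,0.12,0],
    [0,0.12,0]
  ]
}}

```text
t: 4.58
ee_pos: [516.9, -302.8, 109.5]
orientation: [-1.23, 1.181, -1.175]
ft_force: [-0.5, 0.5, 0.3]
width: 56.8
```

Run:
```python
from h import *
np.set_printoptions(precision=4,suppress=True)
o=ctrl.get_obs();print(o['t'],o['ee_pos'],o['qvel'],Ro.from_rotvec(o['orientation']).as_matrix())
print(tgt((518,-303.5,41.5),Rdown(0.02,-1)))
```

```text
4.5833 [ 516.943  -302.8289  109.4878] [ 0.0003 -0.0414 -0.0368  0.0007  0.0052  0.0027] [[ 0.0427 -0.0034  0.9991]
 [-0.9991  0.0021  0.0427]
 [-0.0022 -1.     -0.0033]]
(array([0.0867, 6.7982, 0.1249]), array([ 0.0033,  0.0227, -0.0022]))
```

Emit:
{"api": "carry_out", "payload": {
  "delta_pos": [
    [0.08,2,0.1],
    [0.08,4,0.1],
    [0.08,6,0.1],
    [0.08,6.8,0.1],
    [0.08,6.8,0.1],
    [0.08,6.8,0.1]
  ],
  "rotation": [
    [0,0.022,0],
    [0,0.022,0],
    [0,0.022,0],
    [0,0.022,0],
    [0,0.022,0],
    [0,0.022,0]
  ]
}}

```text
t: 5.08
ee_pos: [519.8, -304.7, 43.8]
orientation: [-1.218, 1.193, -1.195]
ft_force: [0.2, -0.3, -0.0]
width: 56.9
```

Run:
```python
from h import *
np.set_printoptions(precision=4,suppress=True)
o=ctrl.get_obs();print(o['t'],o['ee_pos'],o['ft_force'],Ro.from_rotvec(o['orientation']).as_matrix())
im=ctrl.get_image('wrist');cv2.imwrite('pics/w3.png',im[:,:,::-1])
```

```text
5.0833 [ 519.768  -304.6619   43.8473] [ 0.2327 -0.3112 -0.0404] [[ 0.0202  0.0009  0.9998]
 [-0.9998 -0.0006  0.0202]
 [ 0.0006 -1.      0.0009]]
```

View pics/w3.png

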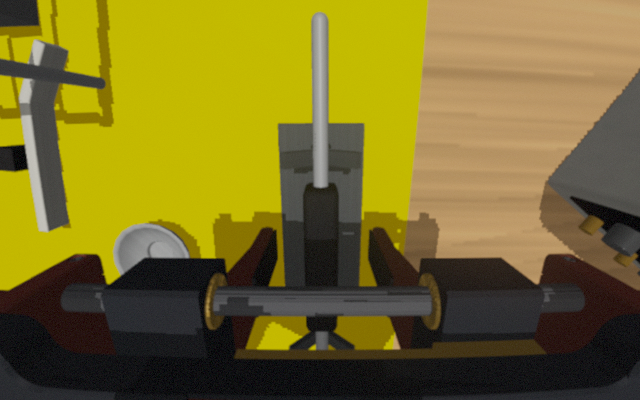

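Emit:
{"api": "carry_out", "payload": {
  "delta_pos": [
    [0,0,0],
    [0,0,0],
    [0,0,0],
    [0,0,0],
    [0,0,0],
    [0,0,0],
    [0,0,0],
    [0,0,0]
  ],
  "rotation": [
    [0,0,0],
    [0,0,0],
    [0,0,0],
    [0,0,0],
    [0,0,0],
    [0,0,0],
    [0,0,0],
    [0,0,0]
  ],
  "hand": 255
}}

```text
t: 5.8
ee_pos: [519.1, -303.9, 42.7]
orientation: [-1.218, 1.195, -1.194]
ft_force: [-0.1, 3.1, 1.8]
width: 17.9
```

Run:
```python
from h import *
np.set_printoptions(precision=4,suppress=True)
o=ctrl.get_obs();print(o['t'],o['ee_pos'],o['ft_force'],o['moment'],o['width'],Ro.from_rotvec(o['orientation']).as_matrix())
im=ctrl.get_image('wrist');cv2.imwrite('pics/w4.png',im[:,:,::-1])
```

```text
5.8 [ 519.0755 -303.9218   42.6937] [-0.1084  3.128   1.8454] [ 0.5033 -0.0707  0.1155] 17.89163557365272 [[ 0.02   -0.0003  0.9998]
 [-0.9998  0.0005  0.02  ]
 [-0.0005 -1.     -0.0003]]
```

View pics/w4.png

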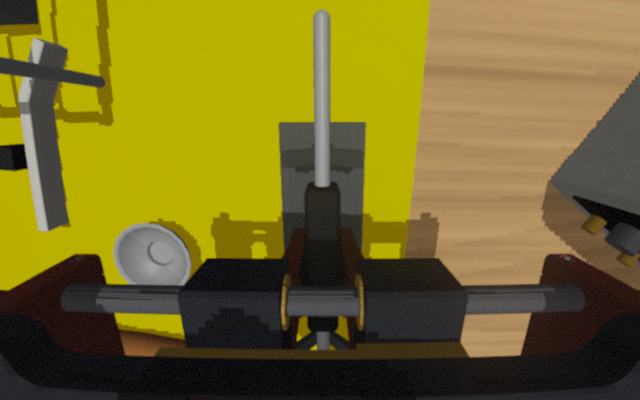

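Emit:
{"api": "carry_out", "payload": {
  "delta_pos": [
    [0,-1,0],
    [0,-3,0],
    [0,-6,0],
    [0,-8,0],
    [0,-8,0],
    [0,-8,0],
    [0,-8,0]
  ],
  "rotation": [
    [0,0,0],
    [0,0,0],
    [0,0,0],
    [0,0,0],
    [0,0,0],
    [0,0,0],
    [0,0,0]
  ]
}}

```text
t: 6.43
ee_pos: [518.4, -304.0, 121.9]
orientation: [-1.219, 1.196, -1.194]
ft_force: [0.1, -0.2, -2.1]
width: 18.0
```

Run:
```python
from h import *
np.set_printoptions(precision=4,suppress=True)
o=ctrl.get_obs();print(o['t'],o['ee_pos'],o['ft_force'],o['moment'],o['width'],Ro.from_rotvec(o['orientation']).as_matrix())
np.savez('w5.npz',**o)
for n in ('wrist','side','scene'):
    im=ctrl.get_image(n);cv2.imwrite(f'pics/{n}5.png',im[:,:,::-1])
crop('pics/side5.png','pics/side5c.png',300,50,460,170,5)
crop('pics/scene5.png','pics/scene5c.png',180,40,340,160,5)
```

```text
6.4333 [ 518.4164 -304.0351  121.9364] [ 0.0596 -0.2355 -2.069 ] [ 0.0786  0.0559 -0.0703] 17.961806920037308 [[ 0.0197 -0.0011  0.9998]
 [-0.9998  0.0005  0.0197]
 [-0.0005 -1.     -0.0011]]
```

View pics/wrist5.png

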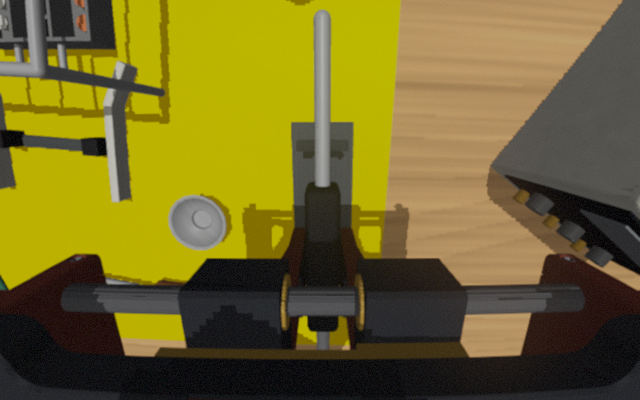

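View pics/side5c.png

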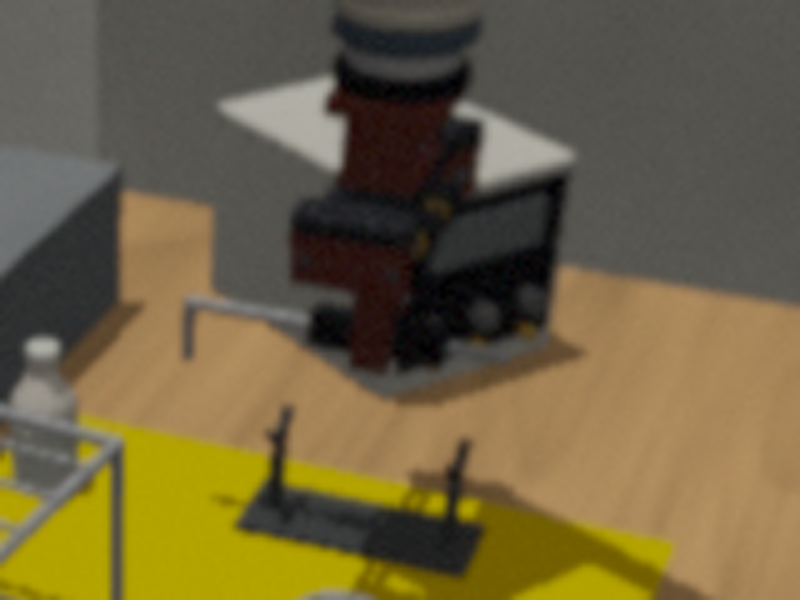

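View pics/scene5c.png

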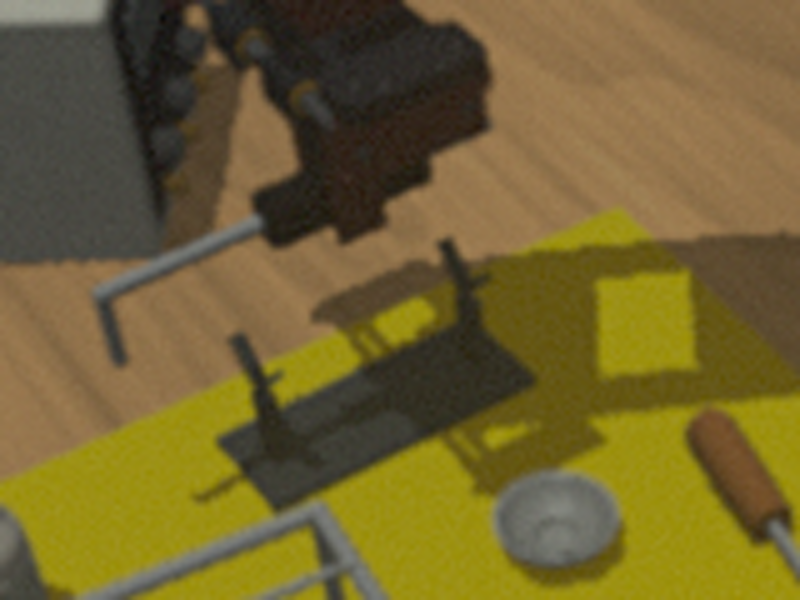

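Run:
```python
from h import *
np.set_printoptions(precision=2,suppress=True)
S=cam('scene');D=cam('side')
o=dict(np.load('w5.npz'));R=Ro.from_rotvec(o['orientation']).as_matrix()
X=tri(S,[(199.4,98.8),(204.4,112)],D,[(337.6,110.6),(337.6,121.4)]);print(X)
print((X[:,:3]-o['ee_pos'])@R)
W=cam('wrist',o)
# where end of shaft would be drawn for TCP offsets
for dz in (120,121,122,123): 
    p=o['ee_pos']+R@np.array([0,-18,dz]); print(dz,proj(W,[p,p+[4,0,0],p+[0,0,-40]]))
print(ray(W,[(322,17)]))
# plane view of shaft at two rows
print((plane(W,[(322.5,120),(322,50)],140.5)-o['ee_pos'])@R)
```

```text
[[ 638.31 -302.88  135.49    1.64]
 [ 636.33 -299.65   99.92    0.66]]
[[  1.2  -13.68 119.88]
 [ -2.05  21.89 118.  ]]
120 [[322.32  16.47]
 [322.49   6.91]
 [322.43  41.14]]
121 [[322.32  14.09]
 [322.49   4.5 ]
 [322.43  39.32]]
122 [[322.32  11.7 ]
 [322.49   2.09]
 [322.43  37.5 ]]
123 [[322.32   9.31]
 [322.49  -0.32]
 [322.43  35.68]]
(array([ 590.08, -302.84,  284.03]), array([[ 0.32,  0.01, -0.95]]))
[[  0.06 -18.64  73.75]
 [ -0.16 -18.68 105.5 ]]
```

Emit:
{"api": "carry_out", "payload": {
  "delta_pos": [
    [0,0,-3],
    [0,0,-5.8],
    [-4,0,-5.8],
    [-8,0,-5.8],
    [-12,0,-5.8],
    [-16,0,-5.8],
    [-20,0,-5.8],
    [-24,0.8,-5.8],
    [-27.4,1.7,-5.8],
    [-27.4,1.7,-5.8],
    [-27.4,1.7,-5.8],
    [-27.4,1.7,-5.8]
  ],
  "rotation": [
    [0,0,0],
    [0,0,0],
    [0,0,0],
    [0,0.1,0],
    [0,0.1,0],
    [0,0.1,0],
    [0,0.1,0],
    [0,0.1,0],
    [0,0.1,0],
    [0,0.1,0],
    [0,0.1,0],
    [0,0.1,0]
  ]
}}

```text
t: 7.58
ee_pos: [455.6, -31.5, 105.2]
orientation: [-1.172, 1.268, -1.267]
ft_force: [0.1, -0.1, -1.5]
width: 17.9
```

Run:
```python
from h import *
np.set_printoptions(precision=4,suppress=True)
o=ctrl.get_obs();print(o['t'],o['ee_pos'],o['ft_force'],o['moment'],o['width'],Ro.from_rotvec(o['orientation']).as_matrix())
np.savez('w6.npz',**o)
for n in ('wrist',):
    im=ctrl.get_image(n);cv2.imwrite(f'pics/{n}6.png',im[:,:,::-1])
```

```text
7.5833 [455.5615 -31.5452 105.2216] [ 0.0882 -0.0707 -1.5251] [0.0005 0.0751 0.0038] 17.866675871212944 [[-0.0791 -0.001   0.9969]
 [-0.9969 -0.0001 -0.0791]
 [ 0.0002 -1.     -0.0009]]
```

View pics/wrist6.png

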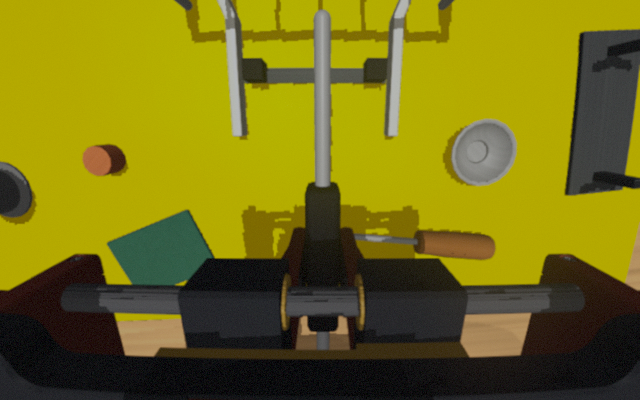

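Run:
```python
from h import *
crop('pics/wrist6.png','pics/w6c.png',215,0,415,140,4)
```

```text
(no output)
```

View pics/w6c.png

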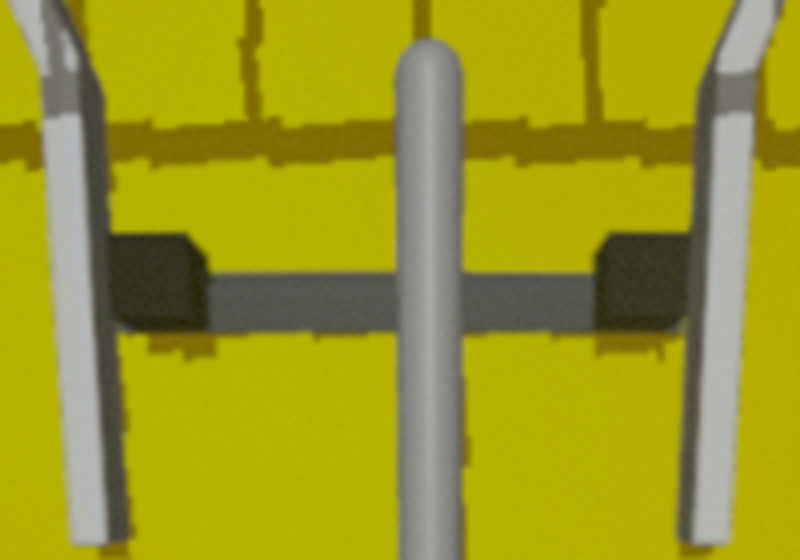

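Run:
```python
from h import *
np.set_printoptions(precision=2,suppress=True)
o=dict(np.load('w6.npz'));W=cam('wrist',o)
z=lambda *p:np.array(p,float)/4+[215,0]
P=plane(W,z((103,543),(694,543),(81,112),(714,112)),20);print(P)
m0=(P[0]+P[1])/2;m1=(P[2]+P[3])/2
print(m0,m1,'yaw',np.arctan2(*(m1-m0)[[1,0]]),'yaw across',np.arctan2(-(P[0]-P[1])[0],(P[0]-P[1])[1]),np.linalg.norm(P[0]-P[1]),np.linalg.norm(P[2]-P[3]))
B=plane(W,z((112,235),(186,235),(612,235),(690,235)),25);print('stop far top edges',B)
th=np.arctan2(*(m1-m0)[[1,0]])
R=np.array([[np.cos(th),np.sin(th)],[-np.sin(th),np.cos(th)]])
org=m0[:2]+44*R[0]; print('dock',org); print((B[:,:2]-org)@R.T)
print('P',(P[:,:2]-org)@R.T)
```

```text
[[523.41  33.7   20.  ]
 [513.2  -93.1   20.  ]
 [607.48  25.98  20.  ]
 [597.22 -99.42  20.  ]]
[518.3 -29.7  20. ] [602.35 -36.72  20.  ] yaw -0.0833939772952887 yaw across -0.08031083854896655 127.20905480370408 125.82254312826706
stop far top edges [[583.02  21.72  25.  ]
 [581.66   6.99  25.  ]
 [574.81 -77.27  25.  ]
 [573.71 -92.76  25.  ]]
dock [562.15 -33.36]
[[ 16.2   56.62]
 [ 16.08  41.83]
 [ 16.27 -42.7 ]
 [ 16.46 -58.23]]
P [[-44.2   63.6 ]
 [-43.8  -63.6 ]
 [ 40.23  62.91]
 [ 40.45 -62.91]]
```

Emit:
{"api": "carry_out", "payload": {
  "delta_pos": [
    [-0.1,1,1],
    [-0.2,2.2,2],
    [-0.3,3.2,3],
    [-0.38,4.2,3.7],
    [-0.38,4.2,3.7],
    [-0.38,4.2,3.7]
  ],
  "rotation": [
    [0,0,0],
    [0,0,0],
    [0,0,0],
    [0,0,0],
    [0,0,0],
    [0,0,0]
  ]
}}

```text
t: 8.13
ee_pos: [492.6, -31.9, 63.4]
orientation: [-1.17, 1.27, -1.269]
ft_force: [-0.4, 0.3, -2.1]
width: 18.4
```

Run:
```python
from h import *
np.set_printoptions(precision=4,suppress=True)
o=ctrl.get_obs();print(o['t'],o['ee_pos'],o['ft_force'],o['moment'],o['width'],Ro.from_rotvec(o['orientation']).as_matrix())
np.savez('w7.npz',**o)
for n in ('wrist','side','scene'):
    im=ctrl.get_image(n);cv2.imwrite(f'pics/{n}7.png',im[:,:,::-1])
crop('pics/side7.png','pics/side7c.png',220,110,380,230,5)
crop('pics/scene7.png','pics/scene7c.png',170,140,330,260,5)
```

```text
8.1333 [492.6466 -31.8976  63.3581] [-0.3866  0.3376 -2.0638] [0.0935 0.0618 0.0086] 18.37113290947133 [[-0.0821 -0.0011  0.9966]
 [-0.9966  0.     -0.0821]
 [ 0.0001 -1.     -0.0011]]
```

View pics/wrist7.png

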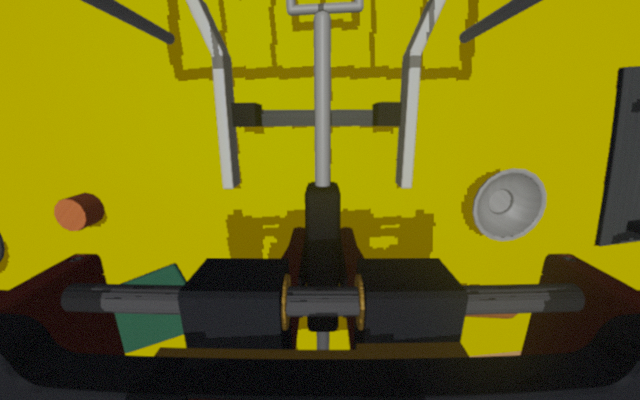

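View pics/side7c.png

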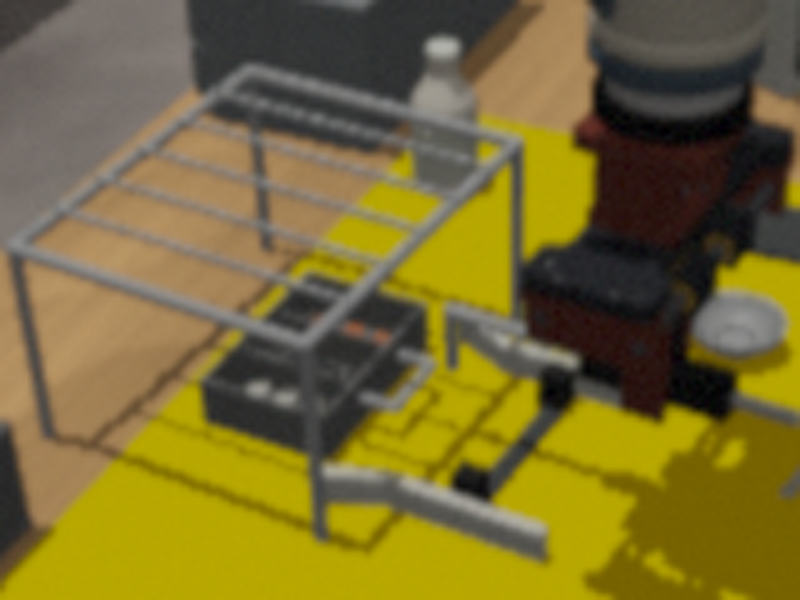

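View pics/scene7c.png

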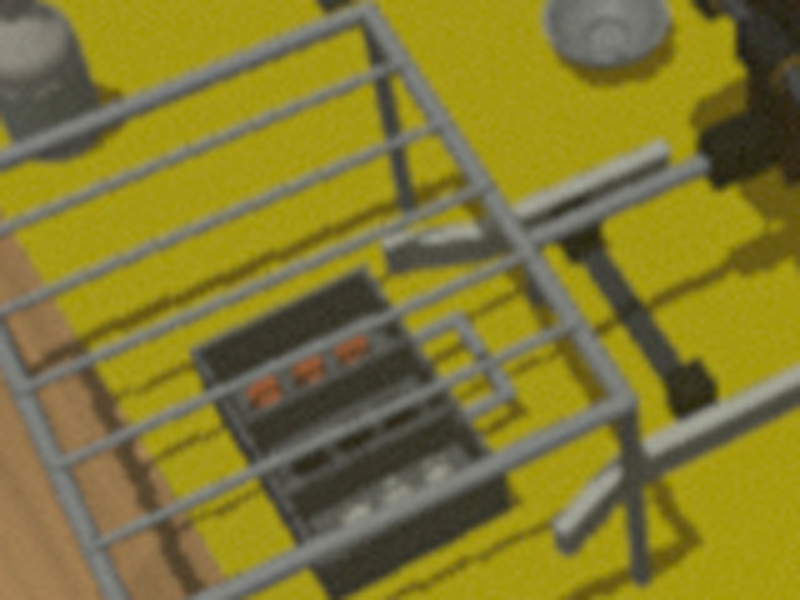

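```bash
cat >> h.py <<'E'
ORG=np.array([562.5,-33.4]);TH=-0.081
RD=np.array([[np.cos(TH),np.sin(TH)],[-np.sin(TH),np.cos(TH)]])
def dk(P): P=np.atleast_2d(P); return np.c_[(P[:,:2]-ORG)@RD.T,P[:,2]]
E
python3 - <<'E'
from h import *
np.set_printoptions(precision=2,suppress=True)
crop('pics/wrist7.png','pics/w7c.png',200,0,440,130,3)
o=dict(np.load('w7.npz'));W=cam('wrist',o)
print('tcp',dk(o['ee_pos']))
R=Ro.from_rotvec(o['orientation']).as_matrix()
print('pin',dk(o['ee_pos']+R@[0,22.5,119.5]))
print('bar',dk(plane(W,[(295,9.5),(357,9)],20)), 'wires',dk(plane(W,[(291,3),(360.5,3)],20)))
E
```

```text
tcp [[-69.75  -4.15  63.36]]
pin [[49.73 -4.3  40.72]]
bar [[ 75.03  13.48  20.  ]
 [ 75.28 -26.85  20.  ]] wires [[ 78.91  16.    20.  ]
 [ 78.85 -29.05  20.  ]]
```

View pics/w7c.png

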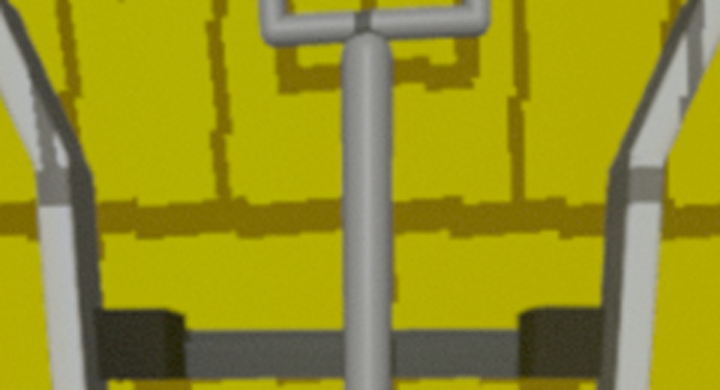

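Emit:
{"api": "carry_out", "payload": {
  "delta_pos": [
    [0,0,1],
    [0.1,0,2],
    [0.15,0,3],
    [0.15,0,3.8],
    [0.15,0,3.8],
    [0.15,0,3.8],
    [0.15,0,3.8]
  ],
  "rotation": [
    [0,0,0],
    [0,0,0],
    [0,0,0],
    [0,0,0],
    [0,0,0],
    [0,0,0],
    [0,0,0]
  ]
}}

```text
t: 8.87
ee_pos: [530.2, -35.1, 63.4]
orientation: [-1.171, 1.269, -1.267]
ft_force: [0.1, -0.3, -0.6]
width: 18.0
```

Run:
```python
from h import *
np.set_printoptions(precision=4,suppress=True)
o=ctrl.get_obs();print(o['t'],o['ee_pos'],dk(o['ee_pos']),o['ft_force'],o['moment'],o['width'])
R=Ro.from_rotvec(o['orientation']).as_matrix()
print('pin',dk(o['ee_pos']+R@[0,22.5,119.5]))
np.savez('w8.npz',**o)
for n in ('wrist','side','scene'):
    im=ctrl.get_image(n);cv2.imwrite(f'pics/{n}8.png',im[:,:,::-1])
crop('pics/side8.png','pics/side8c.png',220,110,380,230,5)
crop('pics/scene8.png','pics/scene8c.png',170,140,330,260,5)
```

```text
8.8667 [530.1824 -35.1196  63.429 ] [[-32.0725  -4.3288  63.429 ]] [ 0.1206 -0.2524 -0.5949] [ 0.0257  0.046  -0.0476] 17.98681514079029
pin [[87.4059 -4.2214 40.8151]]
```

View pics/wrist8.png

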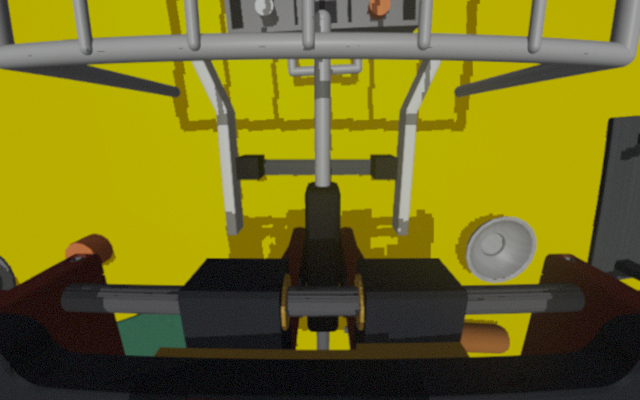

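View pics/side8c.png

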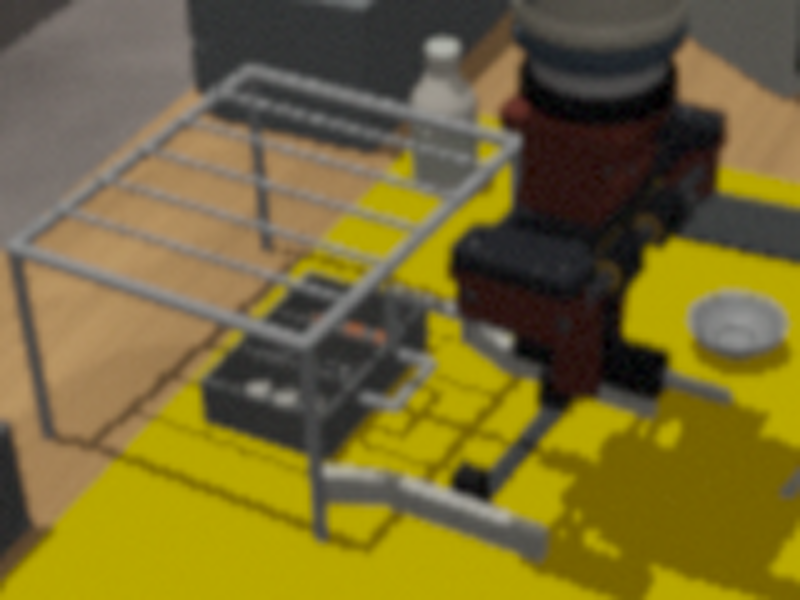

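View pics/scene8c.png

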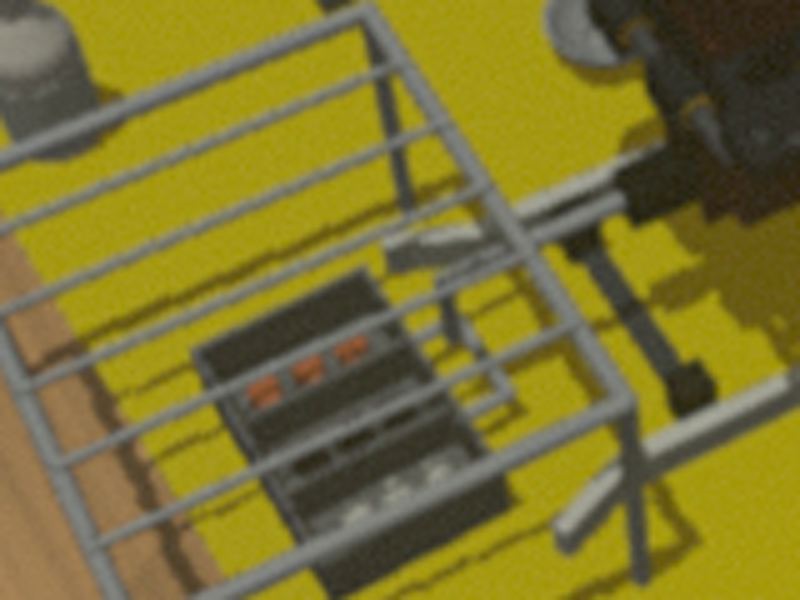

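Run:
```python
from h import *
crop('pics/wrist8.png','pics/w8c.png',260,0,400,100,5)
```

```text
(no output)
```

View pics/w8c.png

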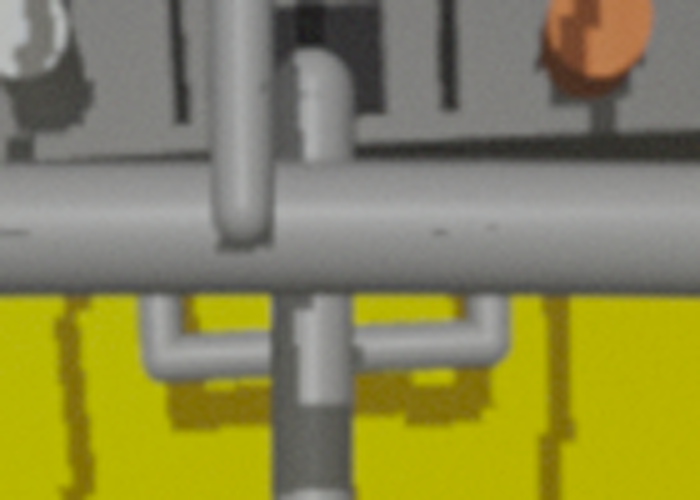

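Run:
```python
from h import *
np.set_printoptions(precision=2,suppress=True)
o=dict(np.load('w8.npz'));W=cam('wrist',o)
P=dk(plane(W,[(293,71.6),(357.6,69)],20));print(P,P.mean(0),np.arctan2(-(P[0]-P[1])[0],(P[0]-P[1])[1]))
# near rim of tray top z=32: rows at col 260..: line (0,~160)-(700,~135)
Q=dk(plane(W,[(260+100/5,160/5),(260+640/5,135/5)],32));print(Q)
```

```text
[[ 74.52  15.73  20.  ]
 [ 76.21 -28.07  20.  ]] [75.37 -6.17 20.  ] 0.03838137489235382
[[ 95.76  22.15  32.  ]
 [ 98.78 -44.95  32.  ]]
```

Emit:
{"api": "carry_out", "payload": {
  "delta_pos": [
    [0,0.5,0.05],
    [0,1,0.05],
    [0,1.5,0.05],
    [0,1.5,0.05]
  ],
  "rotation": [
    [0,0,0],
    [0,0,0],
    [0,0,0],
    [0,0,0]
  ]
}}

```text
t: 9.35
ee_pos: [530.2, -35.2, 47.4]
orientation: [-1.172, 1.27, -1.267]
ft_force: [0.5, 0.0, -1.4]
width: 17.8
```

Emit:
{"api": "carry_out", "payload": {
  "delta_pos": [
    [0,0.4,0],
    [0,0.8,0],
    [0,1.2,0],
    [0,1.6,0],
    [0,1.6,0],
    [0,1.6,0],
    [0,1.6,0]
  ],
  "rotation": [
    [0,0,0],
    [0,0,0],
    [0,0,0],
    [0,0,0],
    [0,0,0],
    [0,0,0],
    [0,0,0]
  ]
}}

```text
t: 9.93
ee_pos: [531.2, -35.3, 32.7]
orientation: [-1.17, 1.268, -1.268]
ft_force: [0.0, -0.4, -0.7]
width: 17.3
```

Run:
```python
from h import *
np.set_printoptions(precision=4,suppress=True)
o=ctrl.get_obs();print(o['t'],o['ee_pos'],dk(o['ee_pos']),o['ft_force'],o['moment'],o['width'])
R=Ro.from_rotvec(o['orientation']).as_matrix()
print('pin',dk(o['ee_pos']+R@[0,22.5,119.5]))
np.savez('w9.npz',**o)
for n in ('side','scene'):
    im=ctrl.get_image(n);cv2.imwrite(f'pics/{n}9.png',im[:,:,::-1])
crop('pics/side9.png','pics/side9c.png',220,110,380,230,5)
crop('pics/scene9.png','pics/scene9c.png',170,140,330,260,5)
```

```text
9.9333 [531.1877 -35.2548  32.6831] [[-31.0596  -4.3822  32.6831]] [ 0.0431 -0.3869 -0.7372] [ 0.0171  0.0686 -0.0043] 17.333646418462695
pin [[88.4404 -4.2825 10.1836]]
```

View pics/scene9c.png

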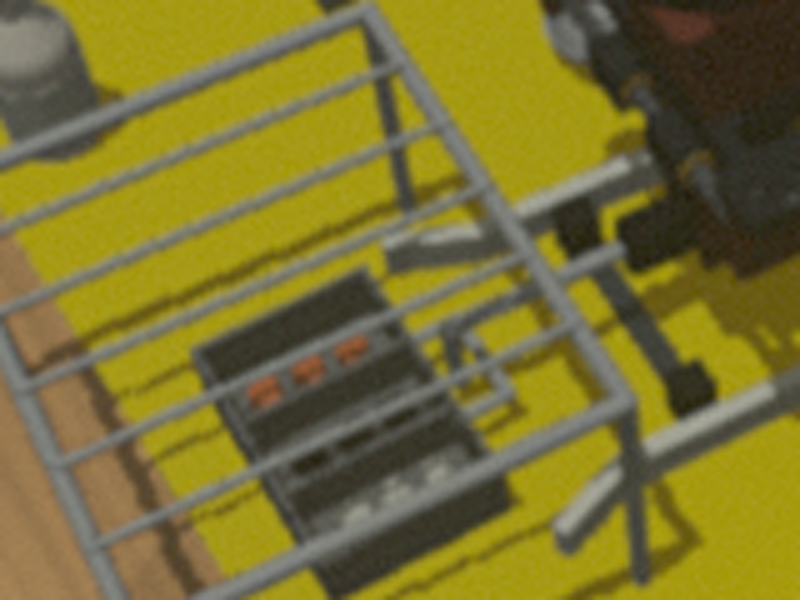

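View pics/side9c.png

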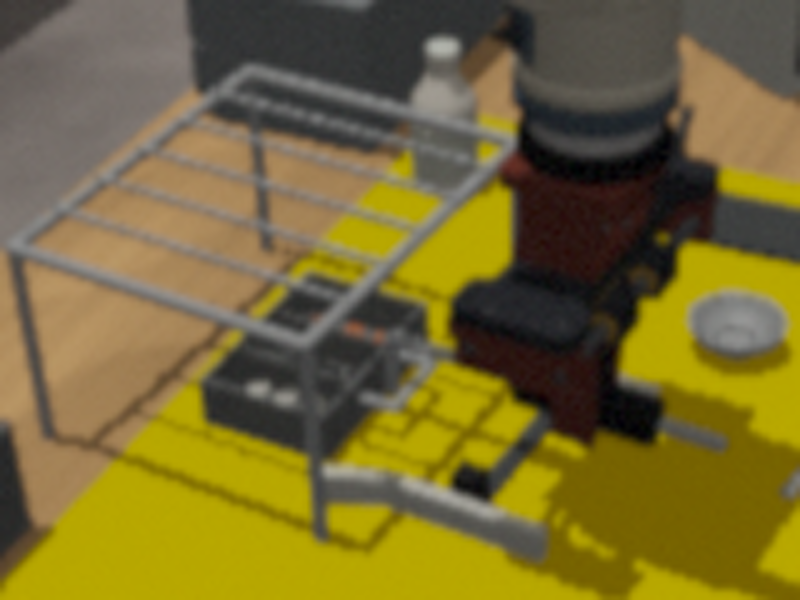

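Emit:
{"api": "carry_out", "payload": {
  "delta_pos": [
    [0,0,-0.2],
    [0,0,-0.4],
    [0,0,-0.5],
    [0,0,-0.6],
    [0,0,-0.7],
    [0,0,-0.8]
  ],
  "rotation": [
    [0,0,0],
    [0,0,0],
    [0,0,0],
    [0,0,0],
    [0,0,0],
    [0,0,0]
  ]
}}

```text
t: 10.53
ee_pos: [523.5, -34.6, 32.8]
orientation: [-1.169, 1.267, -1.269]
ft_force: [1.7, -0.3, -1.8]
width: 17.9
```

Emit:
{"api": "carry_out", "payload": {
  "delta_pos": [
    [0,0,-0.1],
    [0,0,-0.2],
    [0,0,-0.3]
  ],
  "rotation": [
    [0,0,0],
    [0,0,0],
    [0,0,0]
  ]
}}

```text
t: 10.78
ee_pos: [520.4, -34.4, 32.8]
orientation: [-1.17, 1.268, -1.268]
ft_force: [2.7, -0.4, -1.9]
width: 17.3
```

Emit:
{"api": "carry_out", "payload": {
  "delta_pos": [
    [0,0,-0.1],
    [0,0,-0.2],
    [0,0,-0.3]
  ],
  "rotation": [
    [0,0,0],
    [0,0,0],
    [0,0,0]
  ]
}}

```text
t: 11.03
ee_pos: [517.2, -34.1, 32.7]
orientation: [-1.17, 1.268, -1.268]
ft_force: [2.3, 0.0, -1.7]
width: 17.6
```

Emit:
{"api": "carry_out", "payload": {
  "delta_pos": [
    [0,0,-0.15],
    [0,0,-0.3],
    [0,0,-0.5],
    [0,0,-0.7],
    [-0.05,0,-0.9],
    [-0.05,0,-1.1],
    [-0.05,0,-1.3],
    [-0.1,0,-1.5],
    [-0.1,0,-1.7],
    [-0.1,0,-1.9],
    [-0.1,0,-2.1],
    [-0.1,0,-2.2]
  ],
  "rotation": [
    [0,0,0],
    [0,0,0],
    [0,0,0],
    [0,0,0],
    [0,0,0],
    [0,0,0],
    [0,0,0],
    [0,0,0],
    [0,0,0],
    [0,0,0],
    [0,0,0],
    [0,0,0]
  ]
}}

```text
t: 12.03
ee_pos: [495.0, -31.3, 32.7]
orientation: [-1.17, 1.268, -1.268]
ft_force: [3.5, -0.1, -1.2]
width: 18.1
```

Run:
```python
from h import *
np.set_printoptions(precision=4,suppress=True)
o=ctrl.get_obs();print(o['t'],o['ee_pos'],dk(o['ee_pos']),o['ft_force'],o['moment'],o['width'])
R=Ro.from_rotvec(o['orientation']).as_matrix()
print('pin',dk(o['ee_pos']+R@[0,22.5,119.5]))
np.savez('w10.npz',**o)
for n in ('wrist',):
    im=ctrl.get_image(n);cv2.imwrite(f'pics/{n}10.png',im[:,:,::-1])
crop('pics/wrist10.png','pics/w10c.png',200,0,440,180,3)
```

```text
12.0333 [495.0128 -31.3372  32.6847] [[-67.4328  -3.4045  32.6847]] [ 3.528  -0.1024 -1.2424] [ 0.0211 -0.4144  0.0168] 18.05845326847559
pin [[52.0645 -3.3063 10.1705]]
```

View pics/w10c.png

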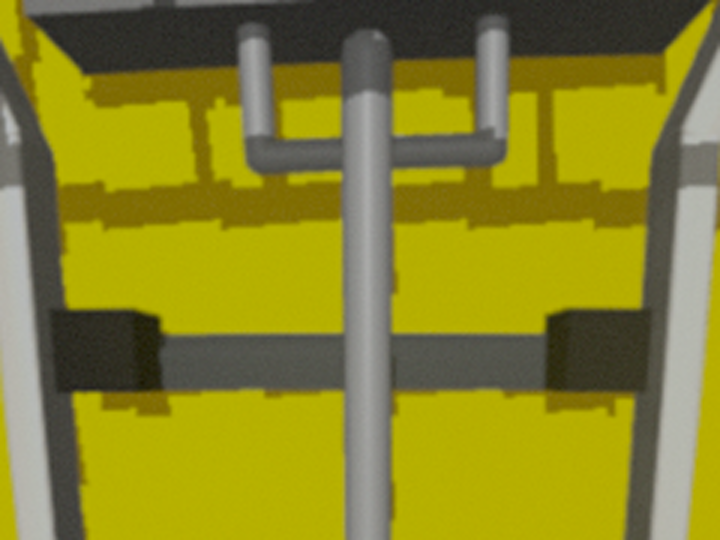

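Run:
```python
from h import *
np.set_printoptions(precision=2,suppress=True)
o=dict(np.load('w10.npz'));W=cam('wrist',o)
z=lambda *p:np.array(p,float)/3+[200,0]
P=dk(plane(W,z((257,157),(497,149)),20));print(P,P.mean(0),np.arctan2(-(P[0]-P[1])[0],(P[0]-P[1])[1]))
P=dk(plane(W,z((85,74),(663,55)),0));print(P,P.mean(0),np.arctan2(-(P[0]-P[1])[0],(P[0]-P[1])[1]))
print('stops',dk(plane(W,z((50,312),(132,310),(570,311),(650,311)),25)))
print('rails inner top at',dk(plane(W,z((22,185),(682,185)),20)))
```

```text
[[ 44.32  17.59  20.  ]
 [ 45.76 -27.95  20.  ]] [45.04 -5.18 20.  ] 0.0315866198590706
[[ 65.51  55.6    0.  ]
 [ 69.19 -64.8    0.  ]] [67.35 -4.6   0.  ] 0.030611746259534826
stops [[ 16.    57.79  25.  ]
 [ 16.2   41.83  25.  ]
 [ 15.98 -42.26  25.  ]
 [ 16.13 -57.74  25.  ]]
rails inner top at [[ 39.91  63.12  20.  ]
 [ 39.81 -63.83  20.  ]]
```

Emit:
{"api": "carry_out", "payload": {
  "delta_pos": [
    [-0.05,0,-0.15],
    [-0.1,0,-0.3],
    [-0.1,0,-0.45],
    [-0.15,0,-0.6],
    [-0.2,0,-0.75],
    [-0.2,0,-0.9],
    [-0.25,0,-1.05],
    [-0.3,0,-1.2]
  ],
  "rotation": [
    [0,0,0],
    [0,0,0],
    [0,0,0],
    [0,0,0],
    [0,0,0],
    [0,0,0],
    [0,0,0],
    [0,0,0]
  ]
}}

```text
t: 12.75
ee_pos: [483.4, -27.4, 32.7]
orientation: [-1.17, 1.268, -1.268]
ft_force: [2.2, 0.0, -2.3]
width: 17.9
```

Emit:
{"api": "carry_out", "payload": {
  "delta_pos": [
    [0,0,-0.15],
    [0,0,-0.3],
    [0,0,-0.45],
    [0,0,-0.6],
    [0,0,-0.75],
    [0,0,-0.9]
  ],
  "rotation": [
    [0,0,0],
    [0,0,0],
    [0,0,0],
    [0,0,0],
    [0,0,0],
    [0,0,0]
  ]
}}

```text
t: 13.25
ee_pos: [474.5, -26.7, 32.7]
orientation: [-1.17, 1.268, -1.268]
ft_force: [2.4, -0.1, -1.2]
width: 17.5
```

Run:
```python
from h import *
np.set_printoptions(precision=4,suppress=True)
o=ctrl.get_obs();print(o['t'],o['ee_pos'],dk(o['ee_pos']),o['ft_force'],o['moment'],o['width'])
R=Ro.from_rotvec(o['orientation']).as_matrix()
print('pin',dk(o['ee_pos']+R@[0,22.5,119.5]))
np.savez('w11.npz',**o)
for n in ('wrist',):
    im=ctrl.get_image(n);cv2.imwrite(f'pics/{n}11.png',im[:,:,::-1])
crop('pics/wrist11.png','pics/w11c.png',200,0,440,180,3)
```

```text
13.25 [474.4999 -26.6696  32.6679] [[-88.2562  -0.4119  32.6679]] [ 2.38   -0.0955 -1.1563] [ 0.0271 -0.4021  0.0197] 17.48844700957822
pin [[31.2439 -0.3125 10.1683]]
```

View pics/w11c.png

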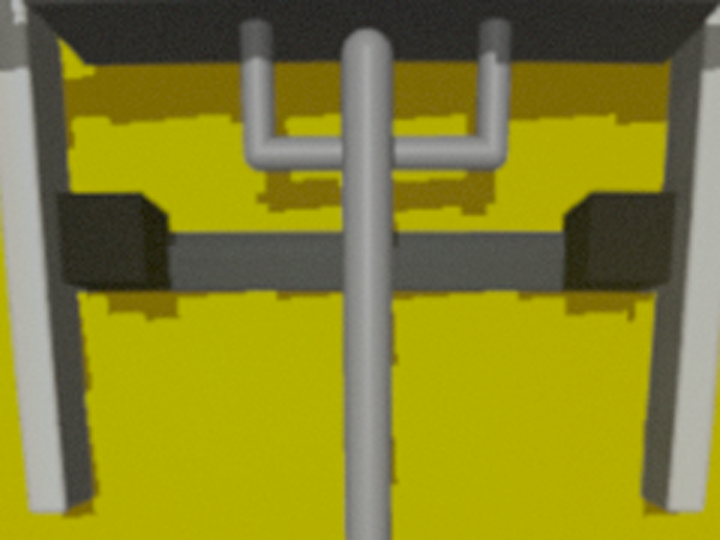

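Emit:
{"api": "carry_out", "payload": {
  "delta_pos": [
    [0,0,-0.15],
    [0,0,-0.3],
    [0,0,-0.45],
    [0,0,-0.6],
    [0,0,-0.75],
    [0,0,-0.9],
    [0,0,-1.05],
    [0,0,-1.2],
    [0,0,-1.35],
    [0,0,-1.5],
    [0,0,-1.65],
    [0,0,-1.8]
  ],
  "rotation": [
    [0,0,0],
    [0,0,0],
    [0,0,0],
    [0,0,0],
    [0,0,0],
    [0,0,0],
    [0,0,0],
    [0,0,0],
    [0,0,0],
    [0,0,0],
    [0,0,0],
    [0,0,0]
  ]
}}

```text
t: 14.3
ee_pos: [456.5, -25.2, 32.7]
orientation: [-1.17, 1.268, -1.268]
ft_force: [3.1, -1.4, -1.7]
width: 18.0
```

Emit:
{"api": "carry_out", "payload": {
  "delta_pos": [
    [0,0,-0.1],
    [0,0,-0.2],
    [0,0,-0.3],
    [0,0,-0.4],
    [0,0,-0.5],
    [0,0,-0.6],
    [0,0,-0.7]
  ],
  "rotation": [
    [0,0,0],
    [0,0,0],
    [0,0,0],
    [0,0,0],
    [0,0,0],
    [0,0,0],
    [0,0,0]
  ]
}}

```text
t: 14.88
ee_pos: [449.6, -24.7, 32.7]
orientation: [-1.17, 1.268, -1.268]
ft_force: [2.5, -0.8, -1.1]
width: 17.4
```

Run:
```python
from h import *
np.set_printoptions(precision=2,suppress=True)
o=ctrl.get_obs();print(o['t'],o['ee_pos'],dk(o['ee_pos']),o['ft_force'],o['moment'],o['width'])
R=Ro.from_rotvec(o['orientation']).as_matrix()
print('pin',dk(o['ee_pos']+R@[0,22.5,119.5]))
np.savez('w12.npz',**o)
for n in ('wrist',):
    im=ctrl.get_image(n);cv2.imwrite(f'pics/{n}12.png',im[:,:,::-1])
crop('pics/wrist12.png','pics/w12c.png',200,0,440,180,3)
```

```text
14.8833 [449.64 -24.67  32.68] [[-113.19   -0.43   32.68]] [ 2.48 -0.84 -1.13] [-0.05 -0.46  0.04] 17.378967963650105
pin [[ 6.31 -0.33 10.19]]
```

View pics/w12c.png

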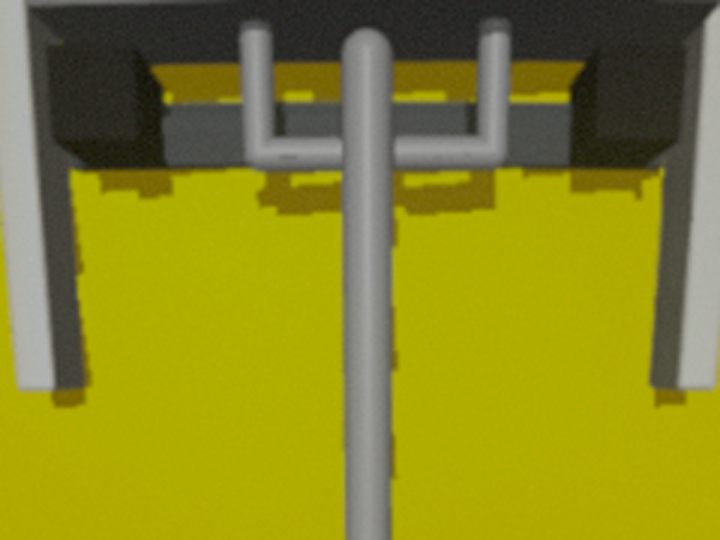

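Emit:
{"api": "carry_out", "payload": {
  "delta_pos": [
    [0,0,-0.05],
    [0,0,-0.1],
    [0,0,-0.15],
    [0,0,-0.2],
    [0,0,-0.25],
    [0,0,-0.3]
  ],
  "rotation": [
    [0,0,0],
    [0,0,0],
    [0,0,0],
    [0,0,0],
    [0,0,0],
    [0,0,0]
  ]
}}

```text
t: 15.43
ee_pos: [446.7, -24.4, 32.7]
orientation: [-1.17, 1.268, -1.268]
ft_force: [1.7, 0.9, -2.2]
width: 17.7
```

Emit:
{"api": "carry_out", "payload": {
  "delta_pos": [
    [0,0,-0.05],
    [0,0,-0.1]
  ],
  "rotation": [
    [0,0,0],
    [0,0,0]
  ]
}}

```text
t: 15.6
ee_pos: [445.7, -24.4, 32.7]
orientation: [-1.17, 1.268, -1.268]
ft_force: [1.4, -0.3, -0.8]
width: 17.9
```

Emit:
{"api": "carry_out", "payload": {
  "delta_pos": [
    [0,0,-0.05],
    [0,0,-0.08]
  ],
  "rotation": [
    [0,0,0],
    [0,0,0]
  ]
}}

```text
t: 15.77
ee_pos: [445.3, -24.3, 32.7]
orientation: [-1.17, 1.267, -1.268]
ft_force: [3.7, -0.2, -3.0]
width: 17.9
```

Emit:
{"api": "carry_out", "payload": {
  "delta_pos": [
    [0,0,-0.03],
    [0,0,-0.03]
  ],
  "rotation": [
    [0,0,0],
    [0,0,0]
  ]
}}

```text
t: 15.93
ee_pos: [445.2, -24.3, 32.8]
orientation: [-1.169, 1.267, -1.269]
ft_force: [4.3, -0.9, -4.2]
width: 17.9
```

Emit:
{"api": "carry_out", "payload": {
  "delta_pos": [
    [0,0,-0.03],
    [0,0,-0.03]
  ],
  "rotation": [
    [0,0,0],
    [0,0,0]
  ]
}}

```text
t: 16.1
ee_pos: [445.1, -24.3, 32.8]
orientation: [-1.169, 1.267, -1.269]
ft_force: [5.1, -0.1, -2.5]
width: 17.5
```

Emit:
{"api": "carry_out", "payload": {
  "delta_pos": [
    [0,0,-0.03],
    [0,0,-0.03]
  ],
  "rotation": [
    [0,0,0],
    [0,0,0]
  ]
}}

```text
t: 16.27
ee_pos: [445.1, -24.3, 32.8]
orientation: [-1.169, 1.267, -1.269]
ft_force: [6.0, 0.1, -4.1]
width: 17.2
```

Emit:
{"api": "carry_out", "payload": {
  "delta_pos": [
    [0,0,-0.03],
    [0,0,-0.06],
    [0,0,-0.06]
  ],
  "rotation": [
    [0,0,0],
    [0,0,0],
    [0,0,0]
  ]
}}

```text
t: 16.52
ee_pos: [445.1, -24.3, 32.9]
orientation: [-1.168, 1.266, -1.27]
ft_force: [7.0, -1.1, -5.3]
width: 18.2
```

Emit:
{"api": "carry_out", "payload": {
  "delta_pos": [
    [0,0,-0.03],
    [0,0,-0.03],
    [0,0,-0.03]
  ],
  "rotation": [
    [0,0,0],
    [0,0,0],
    [0,0,0]
  ]
}}

```text
t: 16.77
ee_pos: [445.0, -24.3, 32.9]
orientation: [-1.168, 1.265, -1.27]
ft_force: [7.7, -0.8, -6.0]
width: 18.0
```

Run:
```python
from h import *
np.set_printoptions(precision=2,suppress=True)
o=ctrl.get_obs();print(o['t'],o['ee_pos'],dk(o['ee_pos']),o['ft_force'],o['moment'],o['width'])
R=Ro.from_rotvec(o['orientation']).as_matrix();print(R)
print('pin',dk(o['ee_pos']+R@[0,22.5,119.5]))
np.savez('w13.npz',**o)
for n in ('wrist','side','scene'):
    im=ctrl.get_image(n);cv2.imwrite(f'pics/{n}13.png',im[:,:,::-1])
crop('pics/wrist13.png','pics/w13c.png',200,0,440,180,3)
crop('pics/side13.png','pics/side13c.png',250,110,410,230,5)
print(ctrl.get_obs()['ft_force'])
```

```text
16.7667 [445.02 -24.29  32.9 ] [[-117.83   -0.43   32.9 ]] [ 7.66 -0.79 -6.  ] [ 0.05 -1.03  0.08] 18.025799873183033
[[-0.08  0.    1.  ]
 [-1.   -0.   -0.08]
 [-0.   -1.    0.  ]]
pin [[ 1.74 -0.32 10.81]]
[ 8.58 -0.65 -5.59]
```

View pics/w13c.png

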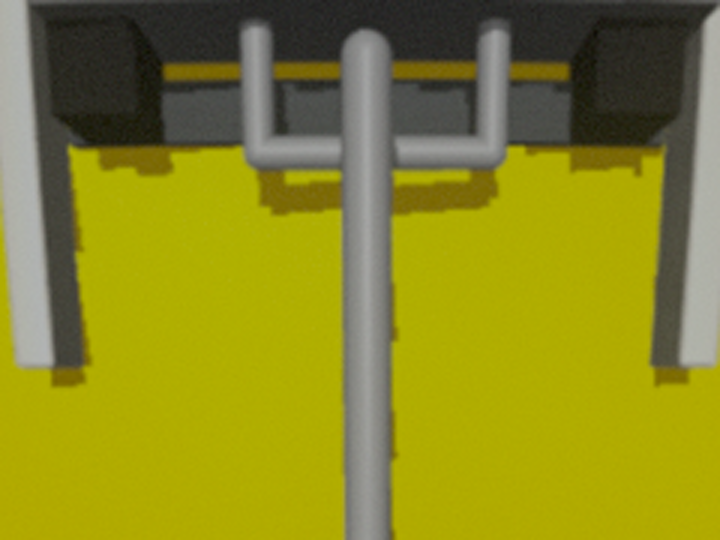

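View pics/side13c.png

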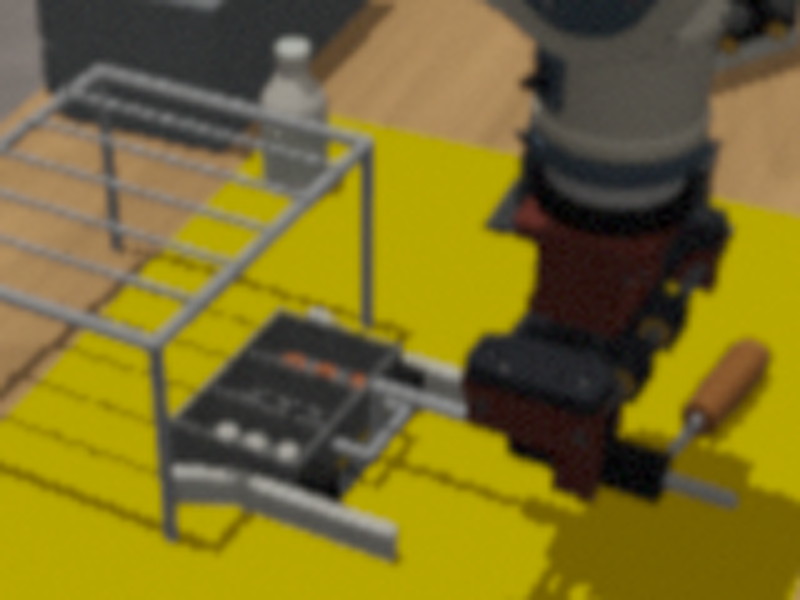

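Emit:
{"api": "carry_out", "payload": {
  "delta_pos": [
    [0,0.02,-0.02],
    [0,0.03,-0.03],
    [0,0.03,-0.03],
    [0,0.03,-0.03],
    [0,0.03,-0.03]
  ],
  "rotation": [
    [0,0,0],
    [0,0,0],
    [0,0,0],
    [0,0,0],
    [0,0,0]
  ]
}}

```text
t: 17.33
ee_pos: [445.0, -24.3, 32.7]
orientation: [-1.167, 1.265, -1.27]
ft_force: [8.0, -0.3, -5.0]
width: 17.8
```

Emit:
{"api": "carry_out", "payload": {
  "delta_pos": [
    [0,0,0],
    [0,0,0],
    [0,0,0],
    [0,0,0]
  ],
  "rotation": [
    [0,0,0],
    [0,0,0],
    [0,0,0],
    [0,0,0]
  ]
}}

```text
t: 17.67
ee_pos: [445.0, -24.3, 32.7]
orientation: [-1.167, 1.265, -1.27]
ft_force: [9.3, 0.1, -5.3]
width: 17.7
```

Emit:
{"api": "carry_out", "payload": {
  "delta_pos": [
    [0,0,-0.02],
    [0,0,-0.02],
    [0,0,-0.02],
    [0,0,-0.02]
  ],
  "rotation": [
    [0,0,0],
    [0,0,0],
    [0,0,0],
    [0,0,0]
  ]
}}

```text
t: 18.0
ee_pos: [445.0, -24.3, 32.7]
orientation: [-1.167, 1.265, -1.27]
ft_force: [9.9, 0.9, -6.2]
width: 17.9
```

Emit:
{"api": "carry_out", "payload": {
  "delta_pos": [
    [0,0,0],
    [0,0,0],
    [0,0,0],
    [0,0,0]
  ],
  "rotation": [
    [0,0,0],
    [0,0,0],
    [0,0,0],
    [0,0,0]
  ]
}}

```text
t: 18.33
ee_pos: [445.0, -24.3, 32.7]
orientation: [-1.167, 1.265, -1.27]
ft_force: [9.1, 0.0, -6.0]
width: 17.8
```

Emit:
{"api": "carry_out", "payload": {
  "delta_pos": [
    [0,0,0],
    [0,0,0],
    [0,0,0],
    [0,0,0]
  ],
  "rotation": [
    [0,0,0],
    [0,0,0],
    [0,0,0],
    [0,0,0]
  ]
}}

```text
t: 18.67
ee_pos: [445.0, -24.3, 32.7]
orientation: [-1.167, 1.265, -1.27]
ft_force: [10.5, -0.7, -6.2]
width: 18.0
```

Emit:
{"api": "carry_out", "payload": {
  "delta_pos": [
    [0,0,0],
    [0,0,0],
    [0,0,0],
    [0,0,0]
  ],
  "rotation": [
    [0,0,0],
    [0,0,0],
    [0,0,0],
    [0,0,0]
  ]
}}

```text
t: 19.0
ee_pos: [445.0, -24.3, 32.7]
orientation: [-1.167, 1.265, -1.27]
ft_force: [9.7, -0.9, -6.1]
width: 17.9
```

Run:
```python
from h import *
np.set_printoptions(precision=2,suppress=True)
o=ctrl.get_obs();print(o['t'],o['ee_pos'],dk(o['ee_pos']),o['ft_force'],o['moment'],o['width'])
R=Ro.from_rotvec(o['orientation']).as_matrix();print(Ro.from_matrix(Rdown(TH,-1).T@R).as_rotvec())
np.savez('w14.npz',**o)
im=ctrl.get_image('wrist');cv2.imwrite(f'pics/wrist14.png',im[:,:,::-1])
crop('pics/wrist14.png','pics/w14c.png',210,0,430,80,3.6)
```

```text
19.0 [444.96 -24.3   32.69] [[-117.89   -0.44   32.69]] [ 9.69 -0.86 -6.12] [ 0.02 -1.2   0.  ] 17.909891766160385
[ 0. -0.  0.]
```

View pics/w14c.png

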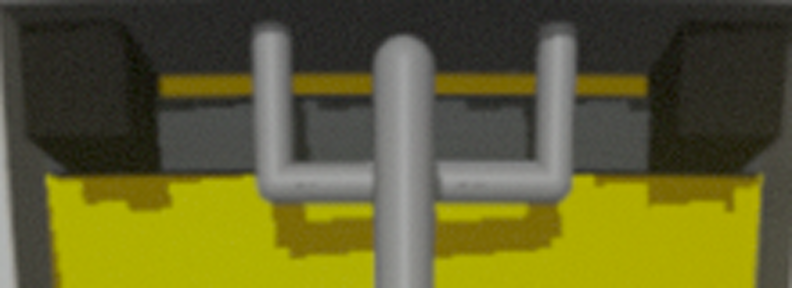

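Run:
```python
from h import *
np.set_printoptions(precision=2,suppress=True)
o=dict(np.load('w14.npz'));W=cam('wrist',o)
z=lambda *p:np.array(p,float)/3.6+[210,0]
print('tray face bottom z0',dk(plane(W,z((165,74),(640,74)),0)))
print('stop near top edge?',dk(plane(W,z((35,135),(130,125),(680,125)),25)))
print('stop far top edges',dk(plane(W,z((120,22),(690,22)),25)))
print('bar',dk(plane(W,z((270,181),(560,181)),20)))
```

```text
tray face bottom z0 [[ 17.45  41.25   0.  ]
 [ 17.44 -41.18   0.  ]]
stop near top edge? [[  0.95  56.38  25.  ]
 [  2.11  41.6   25.  ]
 [  2.12 -42.44  25.  ]]
stop far top edges [[ 16.49  42.38  25.  ]
 [ 16.48 -43.21  25.  ]]
bar [[ -4.87  20.97  20.  ]
 [ -4.85 -25.    20.  ]]
```

Emit:
{"api": "carry_out", "payload": {
  "delta_pos": [
    [0,0,0.05],
    [0,0,0.1],
    [0,0,0.15],
    [0,0,0.2],
    [0,0,0.25],
    [0,0,0.3],
    [0,0,0.4],
    [0,0,0.5],
    [0,0,0.6],
    [0,0,0.65],
    [0,0,0.7],
    [0,0,0.7]
  ],
  "rotation": [
    [0,0,0],
    [0,0,0],
    [0,0,0],
    [0,0,0],
    [0,0,0],
    [0,0,0],
    [0,0,0],
    [0,0,0],
    [0,0,0],
    [0,0,0],
    [0,0,0],
    [0,0,0]
  ]
}}

```text
t: 20.05
ee_pos: [449.4, -24.7, 32.3]
orientation: [-1.171, 1.268, -1.268]
ft_force: [-0.4, 0.4, -1.5]
width: 18.0
```

Run:
```python
from h import *
np.set_printoptions(precision=2,suppress=True)
o=ctrl.get_obs();print(o['t'],o['ee_pos'],dk(o['ee_pos']),o['ft_force'],o['moment'],o['width'])
R=Ro.from_rotvec(o['orientation']).as_matrix();print(R)
print('pin',dk(o['ee_pos']+R@[0,22.5,119.5]))
np.savez('w15.npz',**o)
for n in ('wrist','side'):
    im=ctrl.get_image(n);cv2.imwrite(f'pics/{n}15.png',im[:,:,::-1])
crop('pics/wrist15.png','pics/w15c.png',210,0,430,80,3.6)
crop('pics/side15.png','pics/side15c.png',290,160,390,230,8)
```

```text
20.05 [449.4  -24.68  32.27] [[-113.44   -0.46   32.27]] [-0.41  0.42 -1.53] [-0.03  0.01 -0.08] 17.97012395911953
[[-0.08 -0.    1.  ]
 [-1.    0.   -0.08]
 [-0.   -1.   -0.  ]]
pin [[ 6.05 -0.37  9.7 ]]
```

View pics/w15c.png

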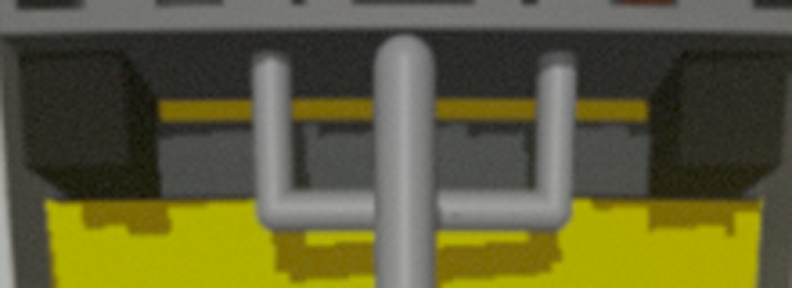

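View pics/side15c.png

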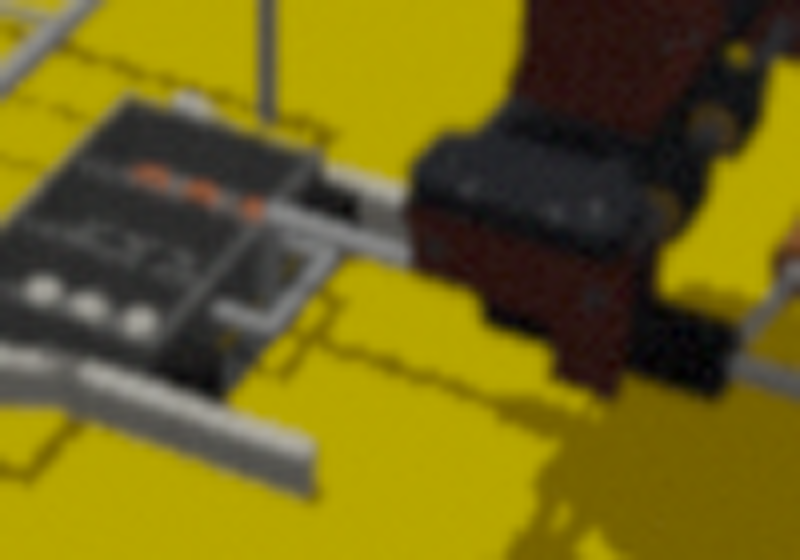

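Emit:
{"api": "carry_out", "payload": {
  "delta_pos": [
    [0,-0.3,0.05],
    [0,-0.6,0.1],
    [0,-1,0.1],
    [0,-1.4,0.1],
    [0,-1.8,0.1],
    [0,-2.2,0.1],
    [0,-2.6,0.1],
    [0,-3,0.1],
    [0,-3.5,0.1],
    [0,-4,0.1],
    [0,-4,0.1]
  ],
  "rotation": [
    [0,0,0],
    [0,0,0],
    [0,0,0],
    [0,0,0],
    [0,0,0],
    [0,0,0],
    [0,0,0],
    [0,0,0],
    [0,0,0],
    [0,0,0],
    [0,0,0]
  ]
}}

```text
t: 21.07
ee_pos: [451.2, -24.8, 73.3]
orientation: [-1.169, 1.267, -1.269]
ft_force: [-0.1, -0.1, -1.3]
width: 17.8
```

Run:
```python
from h import *
np.set_printoptions(precision=2,suppress=True)
o=ctrl.get_obs();print(o['t'],o['ee_pos'],dk(o['ee_pos']),o['ft_force'],o['moment'],o['width'])
R=Ro.from_rotvec(o['orientation']).as_matrix();print(R)
print('pin',dk(o['ee_pos']+R@[0,22.5,119.5]))
np.savez('w16.npz',**o)
for n in ('wrist','side'):
    im=ctrl.get_image(n);cv2.imwrite(f'pics/{n}16.png',im[:,:,::-1])
crop('pics/wrist16.png','pics/w16c.png',210,0,430,120,3.6)
crop('pics/side16.png','pics/side16c.png',280,140,400,230,6.6)
```

```text
21.0667 [451.21 -24.81  73.35] [[-111.62   -0.44   73.35]] [-0.09 -0.08 -1.35] [ 0.01  0.03 -0.03] 17.833606577728204
[[-0.08  0.    1.  ]
 [-1.   -0.   -0.08]
 [-0.   -1.    0.  ]]
pin [[ 7.92 -0.35 51.03]]
```

View pics/w16c.png

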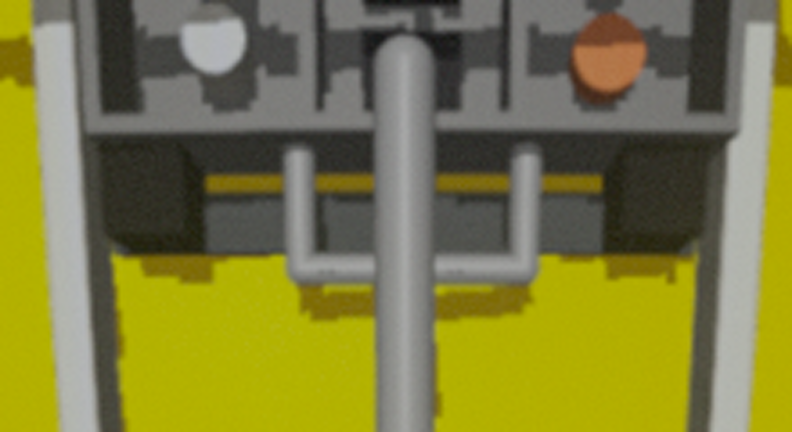

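View pics/side16c.png

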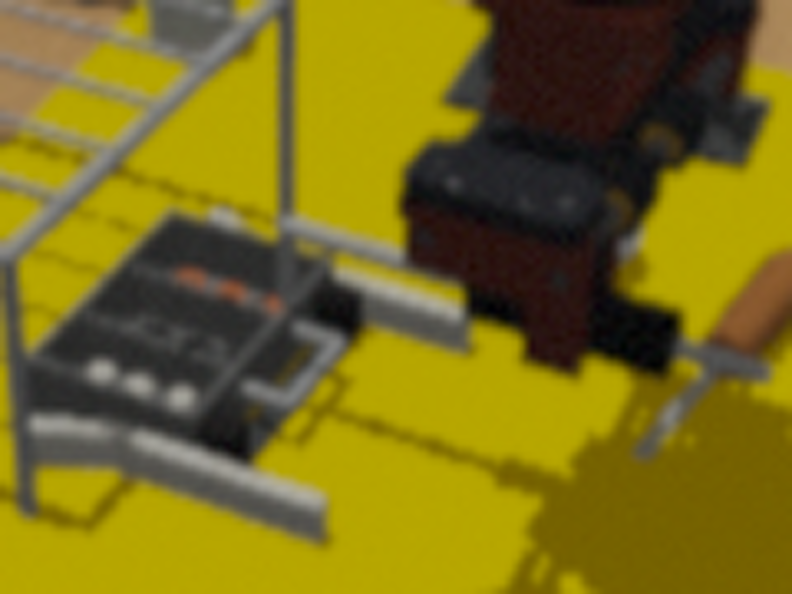

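Emit:
{"api": "carry_out", "payload": {
  "delta_pos": [
    [0,-2,0],
    [0,-5.2,0],
    [4,-5.2,0.3],
    [8,-5.2,0.6],
    [12,-5.2,0.9],
    [16,-5.2,1.3],
    [20,-5.2,1.6],
    [24,-5.2,2],
    [27.8,-5.2,2.2],
    [27.8,-5.2,2.2],
    [27.8,-5.2,2.2]
  ],
  "rotation": [
    [0,0,0],
    [0,0,0],
    [0,0,0],
    [0,0,0],
    [0,-0.05,0],
    [0,-0.1,0],
    [0,-0.1,0],
    [0,-0.1,0],
    [0,-0.1,0],
    [0,-0.1,0],
    [0,-0.1,0]
  ]
}}

```text
t: 22.08
ee_pos: [449.7, -305.4, 123.8]
orientation: [-1.217, 1.198, -1.197]
ft_force: [-0.2, 0.2, -1.8]
width: 17.6
```

Run:
```python
from h import *
np.set_printoptions(precision=3,suppress=True)
o=ctrl.get_obs();print(o['t'],o['ee_pos'],o['ft_force'],o['width'])
R=Ro.from_rotvec(o['orientation']).as_matrix();print(R)
print(tgt((518.6,-303.2,122),Rdown(0.02,-1)))
```

```text
22.0833 [ 449.719 -305.404  123.831] [-0.178  0.169 -1.829] 17.552203194761994
[[ 0.016 -0.     1.   ]
 [-1.     0.     0.016]
 [-0.    -1.    -0.   ]]
(array([-0.108,  0.181,  6.891]), array([ 0.   , -0.004, -0.   ]))
```

Emit:
{"api": "carry_out", "payload": {
  "delta_pos": [
    [-0.1,0,3],
    [-0.1,0,6],
    [-0.1,0,6.9],
    [-0.1,0,6.9],
    [-0.1,0,6.9],
    [-0.1,0,6.9]
  ],
  "rotation": [
    [0,-0.004,0],
    [0,-0.004,0],
    [0,-0.004,0],
    [0,-0.004,0],
    [0,-0.004,0],
    [0,-0.004,0]
  ]
}}

```text
t: 22.58
ee_pos: [517.7, -300.0, 123.8]
orientation: [-1.221, 1.193, -1.189]
ft_force: [-0.3, 0.3, -1.2]
width: 17.9
```

Run:
```python
from h import *
np.set_printoptions(precision=3,suppress=True)
o=ctrl.get_obs();print(o['t'],o['ee_pos'],o['ft_force'],o['width'])
R=Ro.from_rotvec(o['orientation']).as_matrix();print(R)
print(tgt((518.6,-303.2,60),Rdown(0.02,-1)))
np.savez('w17.npz',**o)
for n in ('wrist','side'):
    im=ctrl.get_image(n);cv2.imwrite(f'pics/{n}17.png',im[:,:,::-1])
```

```text
22.5833 [ 517.73  -300.014  123.774] [-0.338  0.334 -1.24 ] 17.895581313566847
[[ 0.025 -0.002  1.   ]
 [-1.     0.001  0.025]
 [-0.001 -1.    -0.002]]
(array([0.329, 6.377, 0.093]), array([ 0.002,  0.005, -0.001]))
```

View pics/wrist17.png

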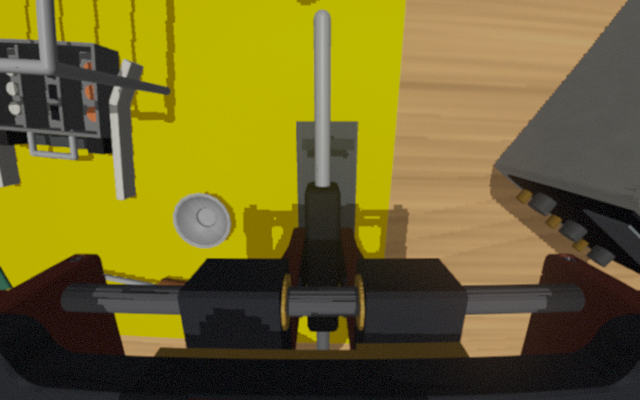

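Emit:
{"api": "carry_out", "payload": {
  "delta_pos": [
    [0.33,1,0.08],
    [0.33,3,0.08],
    [0.33,5,0.08],
    [0.33,6.3,0.08],
    [0.33,6.3,0.08],
    [0.33,6.3,0.08],
    [0.33,6.3,0.08]
  ],
  "rotation": [
    [0,0.005,0],
    [0,0.005,0],
    [0,0.005,0],
    [0,0.005,0],
    [0,0.005,0],
    [0,0.005,0],
    [0,0.005,0]
  ]
}}

```text
t: 23.27
ee_pos: [520.4, -304.9, 61.9]
orientation: [-1.218, 1.195, -1.196]
ft_force: [-0.3, 0.0, -0.9]
width: 17.8
```

Run:
```python
from h import *
np.set_printoptions(precision=3,suppress=True)
o=ctrl.get_obs();print(o['t'],o['ee_pos'],o['ft_force'],o['width'])
R=Ro.from_rotvec(o['orientation']).as_matrix();print(R)
print(tgt((518.6,-303.2,43),Rdown(0.02,-1)))
np.savez('w18.npz',**o)
for n in ('wrist','side'):
    im=ctrl.get_image(n);cv2.imwrite(f'pics/{n}18.png',im[:,:,::-1])
crop('pics/side18.png','pics/side18c.png',300,80,420,170,6.6)
```

```text
23.2667 [ 520.423 -304.923   61.865] [-0.3    0.05  -0.869] 17.792960443180018
[[ 0.019  0.001  1.   ]
 [-1.    -0.     0.019]
 [ 0.    -1.     0.001]]
(array([-0.176,  1.886, -0.18 ]), array([-0.001, -0.001,  0.   ]))
```

View pics/wrist18.png

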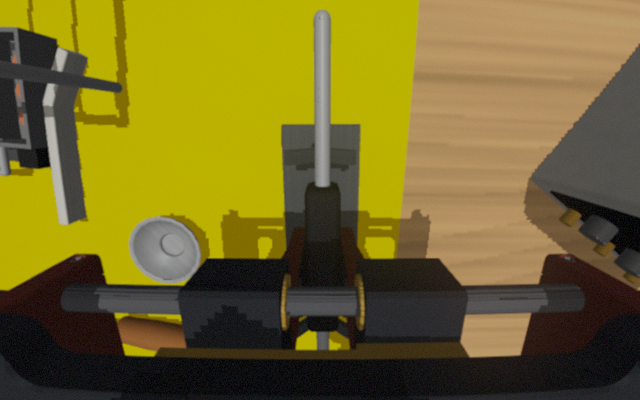

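View pics/side18c.png

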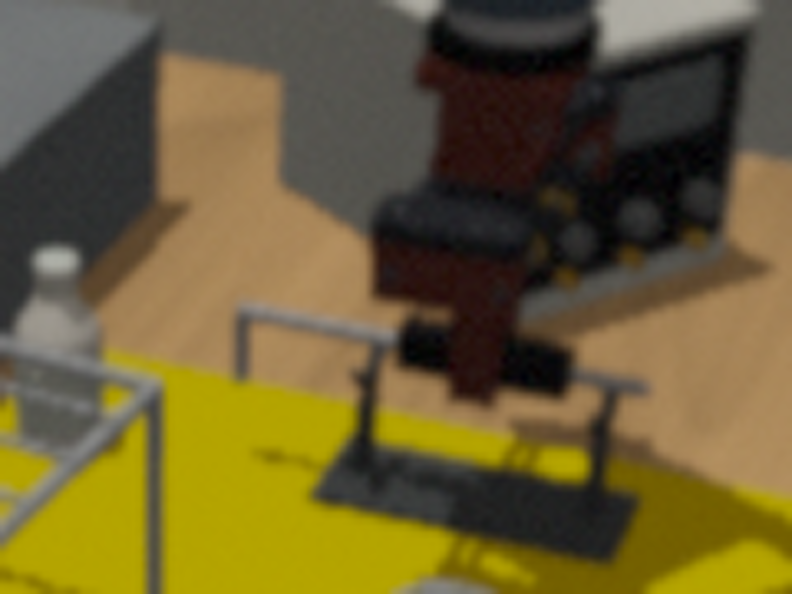

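Emit:
{"api": "carry_out", "payload": {
  "delta_pos": [
    [-0.1,0.3,-0.1],
    [-0.1,0.7,-0.1],
    [-0.1,1.1,-0.1],
    [-0.1,1.4,-0.1],
    [-0.1,1.6,-0.1],
    [-0.1,1.6,-0.1]
  ],
  "rotation": [
    [0,0,0],
    [0,0,0],
    [0,0,0],
    [0,0,0],
    [0,0,0],
    [0,0,0]
  ]
}}

```text
t: 23.87
ee_pos: [518.7, -303.4, 44.7]
orientation: [-1.218, 1.196, -1.195]
ft_force: [-0.2, -0.1, -1.1]
width: 17.9
```

Emit:
{"api": "carry_out", "payload": {
  "delta_pos": [
    [0,0.1,0],
    [0,0.1,0],
    [0,0.1,0]
  ],
  "rotation": [
    [0,0,0],
    [0,0,0],
    [0,0,0]
  ]
}}

```text
t: 24.12
ee_pos: [519.2, -303.6, 44.4]
orientation: [-1.218, 1.195, -1.195]
ft_force: [0.3, 0.3, -1.5]
width: 17.7
```

Emit:
{"api": "carry_out", "payload": {
  "delta_pos": [
    [0,0.06,0],
    [0,0.1,0],
    [0,0.1,0],
    [0,0.1,0]
  ],
  "rotation": [
    [0,0,0],
    [0,0,0],
    [0,0,0],
    [0,0,0]
  ]
}}

```text
t: 24.45
ee_pos: [519.1, -303.6, 43.4]
orientation: [-1.218, 1.195, -1.195]
ft_force: [-0.3, 0.2, -1.5]
width: 17.8
```

Emit:
{"api": "carry_out", "payload": {
  "delta_pos": [
    [0,0.05,0],
    [0,0.05,0],
    [0,0.05,0]
  ],
  "rotation": [
    [0,0,0],
    [0,0,0],
    [0,0,0]
  ]
}}

```text
t: 24.7
ee_pos: [519.2, -303.7, 43.0]
orientation: [-1.218, 1.195, -1.196]
ft_force: [0.2, -0.7, 0.2]
width: 17.6
```

Emit:
{"api": "carry_out", "payload": {
  "delta_pos": [
    [0,0.03,0],
    [0,0.03,0],
    [0,0.03,0]
  ],
  "rotation": [
    [0,0,0],
    [0,0,0],
    [0,0,0]
  ]
}}

```text
t: 24.95
ee_pos: [519.3, -303.8, 42.8]
orientation: [-1.218, 1.195, -1.196]
ft_force: [-1.0, -0.6, 2.4]
width: 17.8
```

Emit:
{"api": "carry_out", "payload": {
  "delta_pos": [
    [0,0,0],
    [0,0,0],
    [0,0,0],
    [0,0,0],
    [0,0,0],
    [0,0,0]
  ],
  "rotation": [
    [0,0,0],
    [0,0,0],
    [0,0,0],
    [0,0,0],
    [0,0,0],
    [0,0,0]
  ],
  "hand": 90
}}

```text
t: 25.45
ee_pos: [519.1, -303.5, 42.5]
orientation: [-1.218, 1.195, -1.195]
ft_force: [0.3, -0.7, -0.6]
width: 54.1
```

Run:
```python
from h import *
np.set_printoptions(precision=3,suppress=True)
o=ctrl.get_obs();print(o['t'],o['ee_pos'],o['ft_force'],o['width'])
for n in ('wrist','side'):
    im=ctrl.get_image(n);cv2.imwrite(f'pics/{n}19.png',im[:,:,::-1])
crop('pics/side19.png','pics/side19c.png',300,80,420,170,6.6)
```

```text
25.45 [ 519.079 -303.519   42.493] [ 0.34  -0.688 -0.629] 54.10389131332386
```

View pics/wrist19.png

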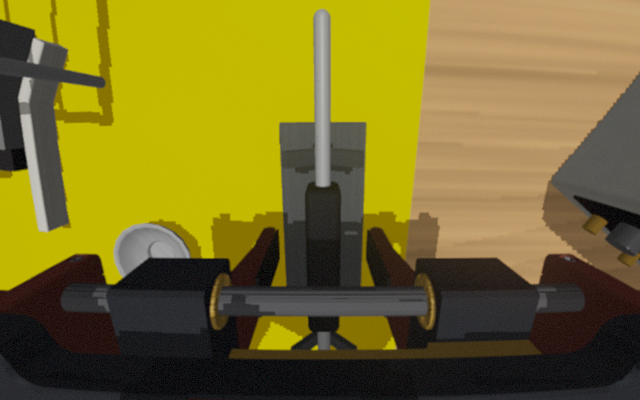

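View pics/side19c.png

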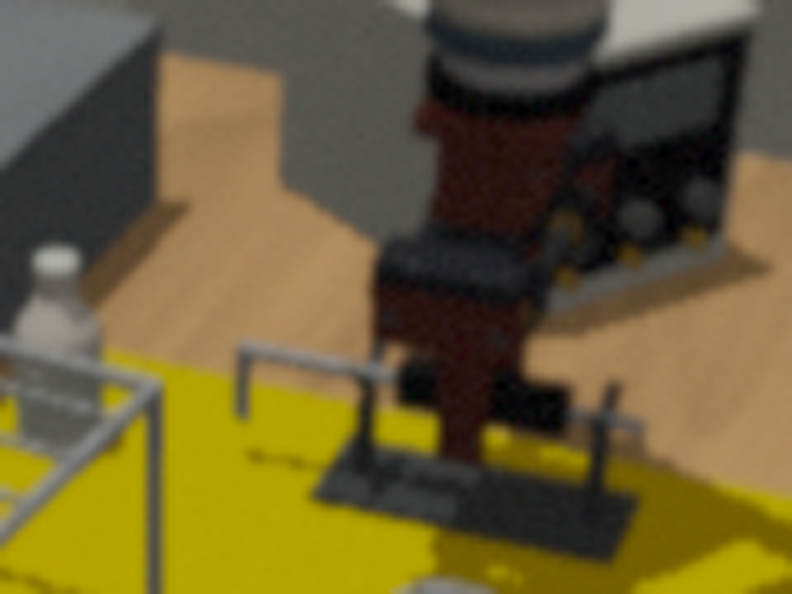

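Hook lies in both Vs, released. Lifting straight up, clear of it.

Emit:
{"api": "carry_out", "payload": {
  "delta_pos": [
    [0,-1,0],
    [0,-3,0],
    [0,-6,0],
    [0,-10,0],
    [0,-14,0],
    [0,-16,0],
    [0,-16,0],
    [0,-16,0]
  ],
  "rotation": [
    [0,0,0],
    [0,0,0],
    [0,0,0],
    [0,0,0],
    [0,0,0],
    [0,0,0],
    [0,0,0],
    [0,0,0]
  ]
}}

```text
t: 26.22
ee_pos: [519.7, -304.0, 204.6]
orientation: [-1.217, 1.192, -1.198]
ft_force: [0.4, 0.2, -0.4]
width: 56.7
```

Run:
```python
from h import *
np.set_printoptions(precision=3,suppress=True)
o=ctrl.get_obs();print(o['t'],o['ee_pos'],o['ft_force'],o['width'])
np.savez('w20.npz',**o)
for n in ('wrist','side','scene'):
    im=ctrl.get_image(n);cv2.imwrite(f'pics/{n}20.png',im[:,:,::-1])
crop('pics/side20.png','pics/side20c.png',250,110,410,230,5)
crop('pics/scene20.png','pics/scene20c.png',150,80,350,230,4)
```

```text
26.2167 [ 519.741 -303.952  204.584] [ 0.352  0.246 -0.414] 56.72760564698579
```

View pics/wrist20.png

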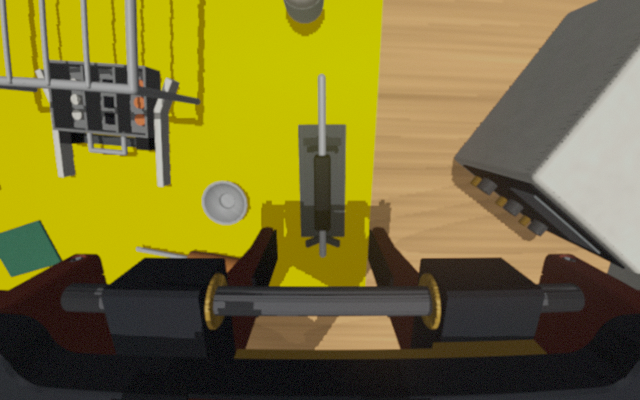

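View pics/side20c.png

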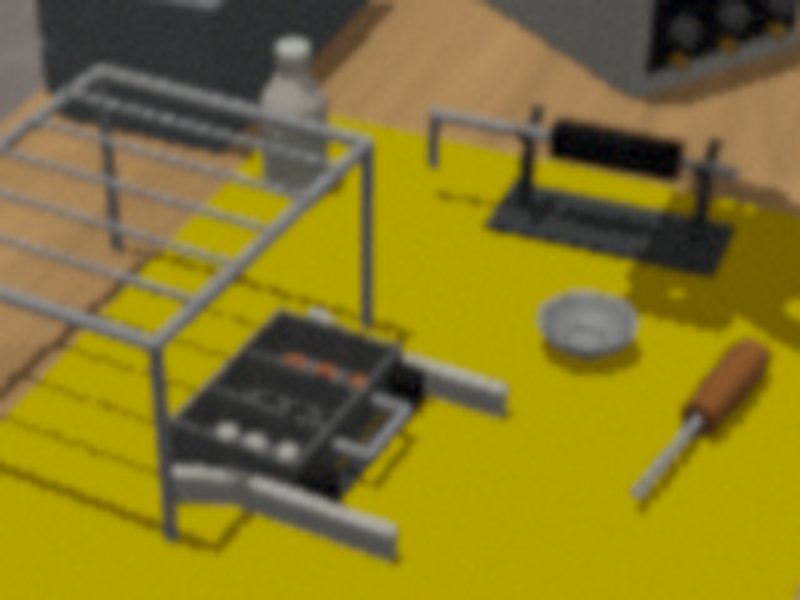

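View pics/scene20c.png

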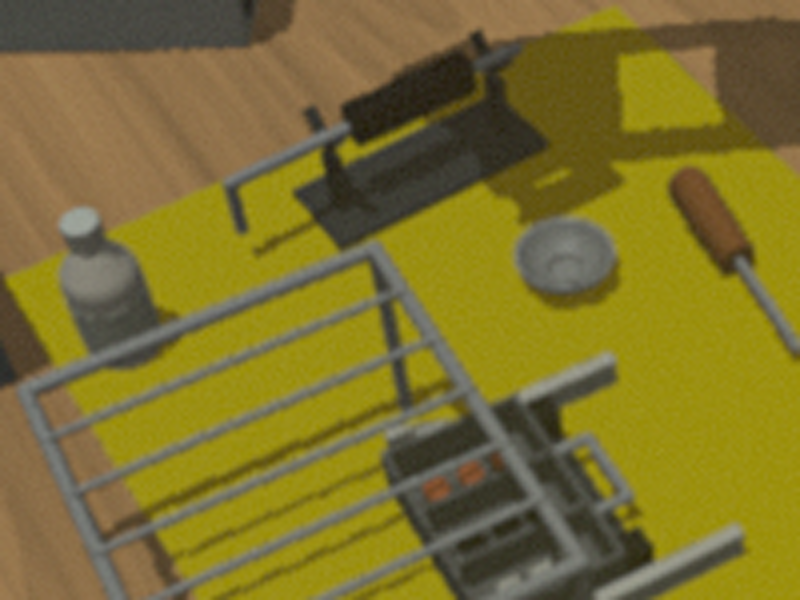

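Run:
```python
from h import *
np.set_printoptions(precision=2,suppress=True)
o=dict(np.load('w16.npz'));W=cam('wrist',o)
z=lambda *p:np.array(p,float)/3.6+[210,0]
print('tray face bottom',dk(plane(W,z((210,174),(600,174)),0)),'bar',dk(plane(W,z((298,268),(528,268)),20)),'rim',dk(plane(W,z((90,130),(738,130)),32)))
o=dict(np.load('w20.npz'));W=cam('wrist',o)
print('bar now',dk(plane(W,[(92,149),(125,152)],20)),'hook shaft',plane(W,[(322,80),(322.5,250)],60))
a=cv2.imread('pics/scene0.png').astype(int);b=cv2.imread('pics/scene20.png').astype(int)
for n,(x,y) in dict(reel=(436,300),heatsink=(326,362),coil=(380,257),board=(410,225),dish=(291,145),driver=(330,140),bottle=(176,150)).items():
    print(n,abs(a-b)[y-18:y+18,x-18:x+18].sum(2).mean())
```

```text
tray face bottom [[ 17.23  41.16   0.  ]
 [ 17.23 -41.9    0.  ]] bar [[ -5.05  20.82  20.  ]
 [ -5.03 -24.78  20.  ]] rim [[ 17.18  57.29  32.  ]
 [ 17.24 -61.36  32.  ]]
bar now [[ -4.02  19.51  20.  ]
 [ -4.07 -23.86  20.  ]] hook shaft [[ 636.07 -301.53   60.  ]
 [ 448.18 -305.48   60.  ]]
reel 8.162037037037036
heatsink 8.837962962962964
coil 11.36111111111111
board 8.847993827160494
dish 22.319444444444443
driver 10.622685185185185
bottle 9.74537037037037
```

Run:
```python
from h import *
print(ctrl.close_job()); print(ctrl.get_obs()['t'])
```

```text
the job is handed in; nothing more can be done
None
the job is handed in; nothing more can be done
```

The job is handed in. The tray is home against both stops and the hook is back on its stand, but no verdict was reported.

**What I did:** I took the hook from its stand, dropped the pin behind the pull loop without touching the tray, and dragged it forward at about 2 to 4 N. The force rose at the stops with their faces at about x = 16 mm in the dock's frame. I held the pull at about 9 to 10 N for over a second, then eased the pin forward, lifted it out and laid the hook back in both Vs. The arm ended about 160 mm above the stand, around 26 s of the 61 s allowed.

**Last checks:**
- **Tray:** the wrist picture after unhooking put both ends of its near face at the same x (17.2 mm). It is about 2 mm off the dock's middle, and the hook's withdrawal moved it by about 0.2 mm or less.
- **Hook:** it lies level in both Vs, pin down, about where it started.
- **Other things on the bench:** the before and after pictures match except for the dish. Its patch changed more, which I put down to the arm's shadow nearby; the dish itself looks to be in the same place.

**Not confirmed or disagreed:**
- **Block forces:** the force on each stop block could not be read directly. I inferred it from the wrist force and the square contact.
- **Pull size:** during the hold the wrist force also showed about 4 N vertically. The total hook force was therefore about 10.5 N, slightly above the 9 to 10 N aimed for and below the 16 N limit.
- **Last loop measurement:** a coarser, more distant view from above the stand put the loop about 1 mm further back than the close view did. That is within the calibration error.

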